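# Set up the coffee station: every piece into its own holder

## Task

Get the coffee station ready for opening: put the tamper into the turned wooden seat, the black dosing cup onto the round rubber coaster, the steel milk jug onto the round perforated drip tray, and the portafilter onto its wooden stand, spouts down in the rubber well and handle lying in the wire cradle. Set each piece down gently and upright so that it sits fully home in its own holder, and let go of it. Do not drop anything or knock anything over, and leave the upturned espresso cup and the shot glass near the work where they stand.

Things in the scene. Friction and masses are not known exactly. Their poses are not given: they have to be found in the camera images.
- portafilter_grip (a point): Portafilter, 0.36 kg: steel head with two spouts below, black round handle 26 mm thick. Point: on the handle axis, 31 mm above the worktop; grasp here, closing along y. x points to the head (level), y across, z up. Handle from 14 mm ahead to 77 behind, falling away from the head by 0.24 rad. Head centre 67 mm ahead, 78 wide, 64 high; spouts 73 mm ahead, 46 wide. Balance point 30 mm ahead.
- tamper_mid (a point): Coffee tamper, 0.38 kg: round steel base 58 mm in diameter and 30 mm high with an upright reddish-brown handle, 88 mm tall in all. The point is on its axis, half-way up (44 mm above its underside). Grasp the handle (up to 39 mm thick, from 30 to 88 mm above the underside) 10 to 20 mm above this point, from any direction. z is up.
- dosing_cup_mid (a point): Black ribbed dosing cup, open at the top: 56 mm in diameter at the rim, 52 mm at the base, 70 mm high, 0.06 kg. The point is on its axis, half-way up (35 mm above its underside). Grasp across the outside, 5 to 15 mm above this point, from any direction. z is up.
- milk_jug_mid (a point): Small stainless-steel milk jug, open at the top, 75 mm high, 0.16 kg. The point is on the axis of its round body, half-way up (37.5 mm above its underside). x points to the handle (10 mm thick, outer edge 58 mm from this point, 15 to 67 mm above the underside), the pouring lip is 38 mm away at -x; the body is 62 mm wide along y: grasp across it along y, 5 to 15 mm above this point. z is up.
- portafilter_stand: Fixed stand: dark wooden board 168x90 mm, 12 mm thick. Round black rubber well for the spouts, centred 60.5 mm ahead (+x) of the origin: 78 mm wide at its top (40 mm above worktop), 62 at the board. V-shaped wire handle cradle, 54 wide, 40 high, 40 to 52 mm behind the origin (underside, on the centre line). z up. Seated: portafilter x along stand x, its point at x = -10 mm, y = 0, height 43 mm.
- tamper_seat: Fixed round seat turned from light brown wood, for the tamper: 92 mm in diameter, 24 mm high, with a bevelled bore 80 mm wide at the top and 64 mm at its cork floor, which is 6 mm above the worktop. The origin is at the centre of its underside, z up.
- cup_coaster: Fixed round black rubber coaster with a raised rim and grey rings on its floor, for the dosing cup: 84 mm in diameter, 14 mm high, inside 74 mm wide at the top and 60 mm at the floor, which is 4 mm above the worktop. The origin is at the centre of its underside, z up.
- jug_tray: Fixed round stainless-steel drip tray with a perforated floor, for the milk jug: 95 mm in diameter, 14 mm high, inside 90 mm wide at the top and 74 mm at the floor, which is 5 mm above the worktop. The origin is at the centre of its underside, z up; the jug's handle may point anywhere and passes over the rim.
- espresso_cup: Bystander: cream espresso cup standing upside down, loose, 50 mm high: round body 64 mm wide, handle at its -y side, 91 mm over the handle; origin at the middle of its underside.
- shot_glass: Bystander: clear shot glass, 47 mm in diameter and 58 mm high, standing loose among the work, in front of the coffee grinder; origin at the centre of its underside.
Mind the look-alikes: they are no part of the job. Of the things that look like the part that bears dosing_cup_mid, the larger one is meant.

How it is judged:
At the end, for the whole second after the job is handed in: Each piece stands on the floor of its own holder (4 mm in height): tamper within 8 mm of centre, dosing cup 10, jug body 12; portafilter seated in its stand (grip point 10 mm along and across, 6 mm in height, 0.15 rad along it); none tilted over 0.1 rad, all released and at rest (horizontal distance between tamper_mid and tamper_seat below 0.008 m and height (world z) of tamper_mid between 0.046 and 0.054 m and angle between each of tamper, dosing_cup, milk_jug, portafilter's own z axis and vertical below 0.1 rad and linear speed of each of tamper, dosing_cup, milk_jug, portafilter below 0.02 m/s and horizontal distance between dosing_cup_mid and cup_coaster below 0.01 m and height (world z) of dosing_cup_mid between 0.035 and 0.043 m and horizontal distance between milk_jug_mid and jug_tray below 0.012 m and height (world z) of milk_jug_mid between 0.0385 and 0.0465 m and x of portafilter_grip in the frame of portafilter_stand between -0.02 and 0 m and y of portafilter_grip in the frame of portafilter_stand between -0.01 and 0.01 m and z of portafilter_grip in the frame of portafilter_stand between 0.037 and 0.049 m and angle between the x axis of portafilter and the x axis of portafilter_stand, either way round below 0.15 rad); the robot touches nothing.
It fails at once if the upturned espresso cup or the shot glass is pushed more than 20 mm from its place (distance of any of espresso_cup, shot_glass from where it was at the start of the episode above 0.02 m).
It fails at once if the tamper, dosing cup, milk jug or shot glass is tipped over (more than 45 degrees) (angle between any of tamper, dosing_cup, milk_jug, shot_glass's own z axis and vertical above 0.785 rad).
It fails at once if one of the four pieces is dropped or thrown (moves faster than 0.9 m/s with no finger on it) ((linear speed of tamper above 0.9 m/s and contact force between the fingers and tamper below 0.05 N) or (linear speed of dosing_cup above 0.9 m/s and contact force between the fingers and dosing_cup below 0.05 N) or (linear speed of milk_jug above 0.9 m/s and contact force between the fingers and milk_jug below 0.05 N) or (linear speed of portafilter above 0.9 m/s and contact force between the fingers and portafilter below 0.05 N)).
It also fails if it takes over 112 s, if anything falls off the work surface, if the arm or the gripper's body presses on something with over 40 N, if the wrist force passes 120 N, or if a joint passes its speed limit or range.

## Robot

A 6-joint arm with a two-finger parallel gripper is mounted at the origin on a cart in front of the work surface, level with it; the furniture and walls round the work are solid. World frame = base frame: x ahead of the robot, y to its left, z up, the work surface at z = 0. Lengths are in m, angles in rad, forces in N, time in s.
With the tool pointing down it reaches from about 0.35 to 0.975 m from the base axis. Payload 7.1 kg.
Tool frame: the origin (TCP) lies midway between the tips of the shut fingers; the grasp point (between the pads) lies 19 mm behind it; z points along the fingers, y is the line along which they close (so a half turn about z gives the same grasp; the last joint's range is limited). The gripper opens to 88 mm and grips with 3 to 60 N. Pads are 20 mm wide; open, the fingers measure 115 mm over their backs; the gripper's body (75 mm by 178 mm) begins 61 mm behind the grasp point.
Start: joints at [-1.351, 0.423, 1.63, -0, 1.089, -0.019], TCP at [0.148, -0.607, 0.223] pointing down, gripper open.
Joint ranges: [-3, 3], [-0.9, 2.11], [0.09, 2.58], [-1.31, 4.45], [0.11, 2.69], [-2.54, 2.54]. Speed limits (rad/s): [2.39, 2.39, 3.01, 3.14, 3.14, 3.14].

## Interface

Orientations are given as a unit quaternion [w, x, y, z].
In Python, from plant import get_obs, viewer, order gives the robot as it stands. The module is installed in compiled form; this text tells all that it offers.
- The arm moves only by the tool servo_tool, never from a script. Its argument "targets" is a list that holds one entry, the list of rows, each a list of 7 numbers: the finger opening in cm, from 0 to 8.78, then the shift along the tool's x, y, z in cm, then the turn, a rotation vector about the tool's x, y, z in rad. In form: [[[fingers, tx, ty, tz, rx, ry, rz], ...]]. A call has 1 to 5 rows; each row shifts and turns the commanded pose from where the row before left it, along the tool's axes as they then stand; what a row does not reach is not made up. A row lasts 1/12 s, in which the tool goes at most 41.7 mm and 7.16 degrees, less where a joint would pass 70% of its speed; a pose out of reach is approached as far as the arm can. A call with a gripper value outside its range is refused whole. The fingers move at their own pace and stop on an object; "force" is the grip in N (left out, the last holds). Time passes only in rows, so rows that do not move let the fingers close. It gives the time, the measured TCP pose, the force, the opening and the grip force at its end, in the units of the state.
- get_obs(): the state, without advancing time (a new reading comes with each control period).
- viewer.camera(name): name is "scene" or "top" or "wrist"; returns the picture (480x640x3 uint8, red, green, blue); there is no depth.
- viewer.camera_params(name): a dict with "mtx" (3x3 intrinsics, pixels), "k1" (the pictures are not rectified: a ray, as slopes to the right and down, at radius r is drawn at 1 + k1 r^2 times it, then the intrinsics apply), "R" (3x3) and "t" (3): a world point X has camera coordinates R X + t; the wrist camera has in their place "tool_from_camera" (4x4, takes a point from camera to tool coordinates, whose origin is the TCP and whose axes are the flange's). Camera axes: x right, y down, z forward; pixel columns grow to the right and rows downward; lengths in m; the calibration is good to about 2 mm. A picture is of the moment at which its call begins: read the wrist's pose just before it. camera_params takes no time and is no camera call.
- order.sign_off(): hands the job in; it is judged then, once.
The state is a dict: "time": time; "joint_pos": joint angles; "dq": joint speeds; "tau": joint torques, N m; "tcp_pos": TCP position; "tcp_rot": TCP orientation; "force": force on the tool from outside, world axes, zero at the start; "wrist_torque": the same for the moment, N m; "width": finger opening in m; "finger_force": force on a finger pad.
Only numpy, scipy, OpenCV 4.12 (cv2) and the standard library are available. Lean on these libraries where they do the work, as an engineer would, in place of code of your own. Each camera call takes 0.05 s, during which the arm holds its last target. There are 200 camera calls.

## Working session

There is one attempt and no reset: what is moved stays moved. The work goes in short steps, Python scripts to look and compute and a tool call to move; the robot and the scene stay as the last step left them, time stands still between calls to the robot, and variables do not carry over. Pictures are saved under pics/ and viewed, at most 14 in all, crops included, and the job is handed in when it is done.

Besides the shell and the picture viewer there is one more tool, called after "Request:" by a JSON object that holds its "fn" and its "kwargs", one argument or row to a line. servo_tool: Moves the arm, as the interface text tells. Its arguments: {"type":"object","properties":{"targets":{"type":"array"},"force":{"type":"number"}},"required":["targets"]}

```bash
mkdir -p pics; cat > h.py <<'E'
import numpy as np, cv2
from plant import get_obs, viewer, order
from scipy.spatial.transform import Rotation as Ro
def snap(c,n):
    o=get_obs(); im=viewer.camera(c); cv2.imwrite(f'pics/{n}.png',im[:,:,::-1]); return o,im
def cam(c,o=None):
    p=viewer.camera_params(c); K=np.array(p['mtx'])
    if c=='wrist':
        o=o or get_obs(); q=np.array(o['tcp_rot']); T=np.eye(4); T[:3,:3]=Ro.from_quat(q[[1,2,3,0]]).as_matrix(); T[:3,3]=o['tcp_pos']
        M=T@np.array(p['tool_from_camera']); R=M[:3,:3].T; t=-R@M[:3,3]
    else: R=np.array(p['R']); t=np.array(p['t'])
    return K,p['k1'],R,t
def plane(c,uv,z,o=None):
    K,k,R,t=cam(c,o); out=[]
    for u,v in np.atleast_2d(uv):
        d=np.array([(u-K[0,2])/K[0,0],(v-K[1,2])/K[1,1]]); s=d.copy()
        for _ in range(20): s=d/(1+k*(s@s))
        r=R.T@np.array([*s,1]); C=-R.T@t; out.append(C+r*(z-C[2])/r[2])
    return np.array(out)
def proj(c,X,o=None):
    K,k,R,t=cam(c,o); Y=np.atleast_2d(X)@R.T+t; s=Y[:,:2]/Y[:,2:]; s=s*(1+k*(s**2).sum(1,keepdims=True))
    return s*[K[0,0],K[1,1]]+K[:2,2]
E
python3 - <<'E'
from h import *
o,_=snap('top','top'); snap('scene','scene')
print(o); 
for c in('top','scene'):
    K,k,R,t=cam(c); print(c,K.tolist(),k,(-R.T@t).tolist(),R.round(3).tolist())
print(viewer.camera_params('wrist'))
E
```

```text
{'time': 0.0, 'joint_pos': array([-1.35102836e+00,  4.23846176e-01,  1.63070951e+00, -9.28365753e-06,
        1.08857917e+00, -1.89718185e-02]), 'dq': array([-0.00112983,  0.00081732, -0.00051987, -0.00036888,  0.00018505,
        0.0003085 ]), 'tau': array([-5.84689697e-04, -5.44613421e+01, -2.73667270e+01,  6.45338511e-02,
        2.29250657e-02, -1.34629026e-04]), 'tcp_pos': array([ 0.1477153 , -0.60671136,  0.2218907 ]), 'tcp_rot': array([-7.66809707e-04,  9.92883318e-01,  1.19088715e-01, -8.13775952e-05]), 'force': array([ 0.34186063, -0.16108099,  0.10656705]), 'wrist_torque': array([ 0.01461781, -0.0414309 , -0.03413925]), 'finger_force': 0.0, 'width': 0.08791314063809183}
top [[483.8153304922045, 0.0, 315.759702955733], [0.0, 483.8153304922045, 246.50936884284866], [0.0, 0.0, 1.0]] -0.079547155430347 [0.30893469075064756, 0.005650114578595769, 1.4443553222491532] [[-0.008, -1.0, 0.006], [-0.987, 0.007, -0.159], [0.159, -0.007, -0.987]]
scene [[468.0154255173667, 0.0, 316.9699119068186], [0.0, 468.0154255173667, 239.34196892964954], [0.0, 0.0, 1.0]] -0.11917669545697629 [-0.012945205879570652, 0.664912639575416, 0.7371533158833965] [[-0.773, -0.634, 0.001], [-0.386, 0.47, -0.794], [0.503, -0.614, -0.609]]
{'mtx': array([[393.70768616,   0.        , 324.16038479],
       [  0.        , 393.70768616, 239.42291217],
       [  0.        ,   0.        ,   1.        ]]), 'k1': -0.03474621581021007, 'tool_from_camera': array([[-4.43703219e-04, -9.67041968e-01, -2.54616643e-01,
         6.94111205e-02],
       [ 9.99999848e-01, -5.12260907e-04,  2.02950771e-04,
        -7.75875250e-04],
       [-3.26692065e-04, -2.54616514e-01,  9.67042049e-01,
        -1.61457608e-01],
       [ 0.00000000e+00,  0.00000000e+00,  0.00000000e+00,
         1.00000000e+00]])}
```

View pics/top.png

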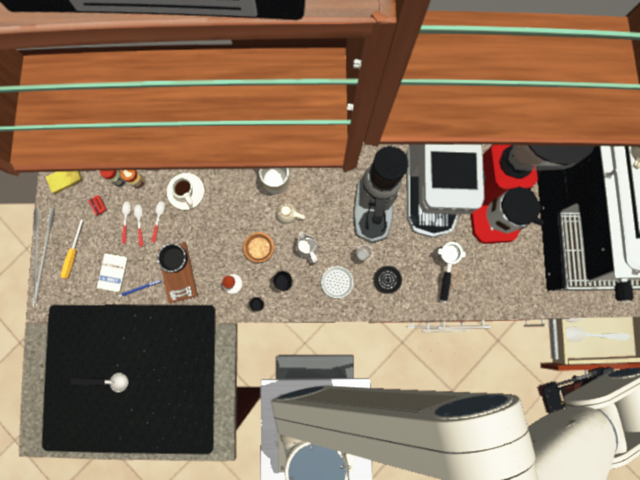

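View pics/scene.png

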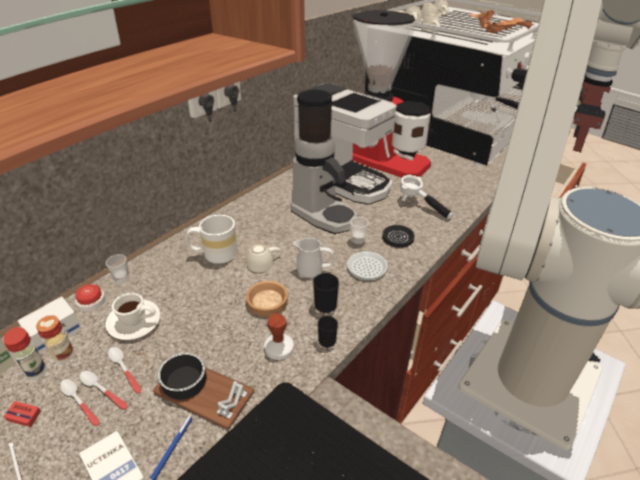

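```bash
python3 - <<'E'
from h import *
im=cv2.imread('pics/top.png'); c=im[165:325,150:480]; cv2.imwrite('pics/c1.png',cv2.resize(c,None,fx=2.4,fy=2.4,interpolation=cv2.INTER_CUBIC))
for n,uv,z in [('tamper',(232,283),.08),('cup',(282,281),.07),('smallcup',(256,304),.05),('jug',(306,246),.06),('esp',(287,213),.05),('shot',(362,254),.05),('seat',(258,248),.02),('coast',(388,279),.01),('tray',(337,282),.01),('pf head',(451,254),.06),('pf handle end',(445,298),.02),('well',(172,257),.04),('cradle',(181,294),.04)]:
    print(n,plane('top',uv,z)[0].round(3)[:2])
E
```

```text
tamper [0.426 0.234]
cup [0.432 0.093]
smallcup [0.368 0.168]
jug [0.534 0.024]
esp [0.635 0.08 ]
shot [ 0.511 -0.139]
seat [0.535 0.168]
coast [ 0.441 -0.219]
tray [ 0.433 -0.067]
pf head [ 0.507 -0.398]
pf handle end [ 0.382 -0.385]
well [0.507 0.419]
cradle [0.398 0.389]
```

View pics/c1.png

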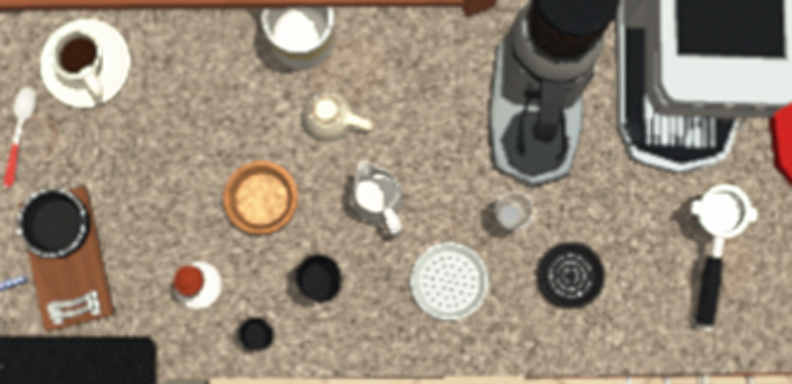

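```bash
cat >> h.py <<'E'
def go(x,y,z,yaw=None,vmax=4.0):
    """print rows from the measured pose to TCP x,y,z with tool x at world yaw"""
    o=get_obs(); q=np.array(o['tcp_rot']); R=Ro.from_quat(q[[1,2,3,0]]); p=np.array(o['tcp_pos'])
    D=Ro.from_matrix([[1,0,0],[0,-1,0],[0,0,-1]])
    y0=np.arctan2(R.as_matrix()[1,0],R.as_matrix()[0,0]); yaw=y0 if yaw is None else yaw
    rv=(R.inv()*(Ro.from_euler('z',yaw)*D)).as_rotvec(); d=(np.array([x,y,z])-p)*100
    n=int(np.ceil(max(np.linalg.norm(d)/vmax,np.linalg.norm(rv)/.12,1)))
    print('rows',n,'pos',p.round(4),'yaw',round(y0,3))
    for i in range(n):
        Ri=R*Ro.from_rotvec(rv*i/n); print((Ri.inv().apply(d)/n).round(2).tolist(),(rv/n).round(3).tolist())
E
python3 -c "
from h import *
go(.42,-.39,.19,-.1)"
```

```text
rows 9 pos [ 0.1478 -0.6068  0.222 ] yaw 0.239
[3.51, -1.62, 0.36] [-0.0, 0.0, 0.038]
[3.45, -1.76, 0.36] [-0.0, 0.0, 0.038]
[3.38, -1.88, 0.36] [-0.0, 0.0, 0.038]
[3.3, -2.01, 0.36] [-0.0, 0.0, 0.038]
[3.23, -2.13, 0.36] [-0.0, 0.0, 0.038]
[3.14, -2.25, 0.36] [-0.0, 0.0, 0.038]
[3.06, -2.37, 0.36] [-0.0, 0.0, 0.038]
[2.96, -2.48, 0.36] [-0.0, 0.0, 0.038]
[2.87, -2.59, 0.36] [-0.0, 0.0, 0.038]
```

Request:
{"fn": "servo_tool", "kwargs": {
  "targets": [
    [[8.7, 3.5, -1.6, 0.4, 0, 0, 0.038], [8.7, 3.4, -1.8, 0.4, 0, 0, 0.038], [8.7, 3.4, -1.9, 0.4, 0, 0, 0.038], [8.7, 3.3, -2.0, 0.4, 0, 0, 0.038], [8.7, 3.2, -2.1, 0.4, 0, 0, 0.038]]
  ]
}}

```text
time: 0.52
tcp_pos: [0.2995, -0.4856, 0.2022]
tcp_rot: [-0.0, 1.0, 0.023, -0.0]
force: [0.6, 0.5, 0.4]
width: 0.0872
finger_force: 0.0
```

Request:
{"fn": "servo_tool", "kwargs": {
  "targets": [
    [[8.7, 3.1, -2.3, 0.4, 0, 0, 0.038], [8.7, 3.1, -2.4, 0.4, 0, 0, 0.038], [8.7, 3.0, -2.5, 0.3, 0, 0, 0.038], [8.7, 2.9, -2.6, 0.3, 0, 0, 0.038], [8.7, 0, 0, 0, 0, 0, 0]]
  ]
}}

```text
time: 0.93
tcp_pos: [0.4244, -0.386, 0.1879]
tcp_rot: [-0.001, 0.999, -0.05, 0.0]
force: [-0.2, 1.4, -0.2]
width: 0.0869
finger_force: 0.0
```

```bash
python3 - <<'E'
from h import *
o,im=snap('wrist','w1'); print(o['tcp_pos'],o['tcp_rot'],o['dq'].round(3),o['time'])
np.save('w1.npy',np.r_[o['tcp_pos'],o['tcp_rot']])
E
```

```text
[ 0.42436315 -0.38597208  0.18787236] [-8.89536333e-04  9.98741631e-01 -5.01431156e-02  1.74705861e-04] [-0.082 -0.011  0.01  -0.042  0.008 -0.151] 0.9333
```

View pics/w1.png

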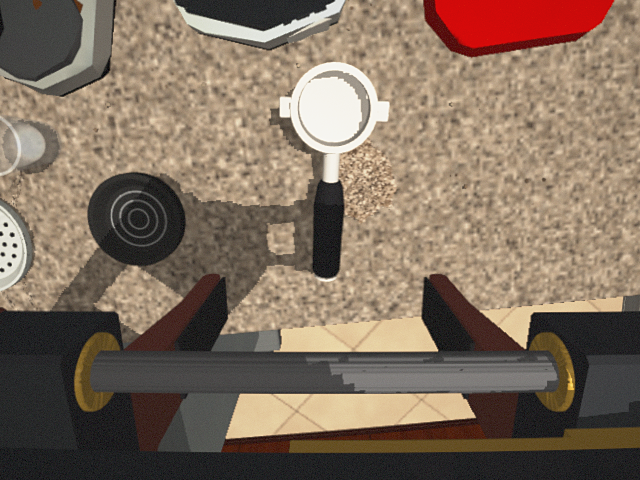

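```bash
python3 - <<'E'
from h import *
a=np.load('w1.npy'); o=dict(tcp_pos=a[:3],tcp_rot=a[3:])
im=cv2.imread('pics/w1.png')
g=im.max(2); m=np.zeros_like(g); m[182:282,305:350]=(g[182:282,305:350]<45)
ys,xs=np.nonzero(m)
for v in (190,215,240,265): r=xs[ys==v]; print(v,r.min(),r.max())
print('head',plane('wrist',(334,107),.064,o))
def row(v): r=xs[ys==v]; return (r.min()+r.max())/2
for v,z in((190,.031),(215,.027),(240,.022),(265,.016)): print(plane('wrist',(row(v),v),z,o))
print('handle ends',plane('wrist',(331,179),.034+.012,o),plane('wrist',(326,280),.013,o))
for n,mm,z in [('coaster',(80,195,165,275),.014)]:
    u0,u1,v0,v1=mm; s=np.zeros_like(g); s[v0:v1,u0:u1]=(g[v0:v1,u0:u1]<60)*255
    s=cv2.morphologyEx(s,cv2.MORPH_OPEN,np.ones((5,5)))
    c=max(cv2.findContours(s,0,2)[0],key=cv2.contourArea); e=cv2.fitEllipse(cv2.convexHull(c)); print(e,plane('wrist',e[0],z,o))
go(.44,-.39,.05,-.05)
E
```

```text
190 317 341
215 314 342
240 314 340
265 313 338
head [[ 0.51203092 -0.40074374  0.064     ]]
[[ 0.45072715 -0.39159901  0.031     ]]
[[ 0.42951309 -0.38872385  0.027     ]]
[[ 0.40683995 -0.38566309  0.022     ]]
[[ 0.38246807 -0.38193429  0.016     ]]
handle ends [[ 0.4609813  -0.39398842  0.046     ]] [[ 0.36716021 -0.3808618   0.013     ]]
((136.45095825195312, 218.50486755371094), (91.24271392822266, 98.80709075927734), 118.65914916992188) [[ 0.44084157 -0.22131207  0.014     ]]
rows 4 pos [ 0.4224 -0.3877  0.1881] yaw -0.098
[0.44, 0.02, 3.45] [-0.0, 0.0, -0.012]
[0.44, 0.02, 3.45] [-0.0, 0.0, -0.012]
[0.44, 0.03, 3.45] [-0.0, 0.0, -0.012]
[0.44, 0.03, 3.45] [-0.0, 0.0, -0.012]
```

Request:
{"fn": "servo_tool", "kwargs": {
  "targets": [
    [[8.7, 0.8, 0, 4, 0, 0, 0.043], [8.7, 0.8, 0.1, 4, 0, 0, 0], [8.7, 0.8, 0, 4, 0, 0, 0], [8.7, 0.1, 0, 3.5, 0, 0, 0], [8.7, 0, 0, 0, 0, 0, 0]]
  ]
}}

```text
time: 1.4
tcp_pos: [0.4407, -0.3918, 0.0271]
tcp_rot: [-0.004, 0.997, -0.073, -0.005]
force: [-0.8, 0.9, -0.0]
width: 0.0868
finger_force: 0.0
```

```bash
python3 -c "
from h import *
go(.4467,-.3915,.012,-.141); print(get_obs()['force'])"
```

```text
rows 1 pos [ 0.4407 -0.3918  0.0271] yaw -0.146
[0.6, -0.11, 1.5] [-0.006, 0.01, -0.005]
[-0.78810581  0.92550882 -0.01144775]
```

Request:
{"fn": "servo_tool", "kwargs": {
  "targets": [
    [[8.7, 0.3, 0, 1.2, 0, 0, 0], [8.7, 0, 0, 0.6, 0, 0, 0], [8.7, 0, 0, 0, 0, 0, 0]]
  ]
}}

```text
time: 1.65
tcp_pos: [0.4481, -0.3956, 0.0163]
tcp_rot: [0.0, 0.997, -0.073, 0.0]
force: [0.3, -0.2, 0.3]
width: 0.0871
finger_force: 0.0
```

```bash
python3 -c "
from h import *
go(.4467,-.3915,.012,-.141); print(get_obs()['force'],get_obs()['dq'].round(3))"
```

```text
rows 1 pos [ 0.4481 -0.3956  0.0163] yaw -0.147
[-0.2, -0.38, 0.43] [0.001, -0.001, -0.006]
[ 0.31230774 -0.23201238  0.26339563] [ 0.003 -0.026 -0.001 -0.001  0.016  0.002]
```

Request:
{"fn": "servo_tool", "kwargs": {
  "targets": [
    [[8.7, -0.2, -0.4, 0.4, 0, 0, 0], [4, 0, 0, 0, 0, 0, 0], [2, 0, 0, 0, 0, 0, 0], [1, 0, 0, 0, 0, 0, 0], [1, 0, 0, 0, 0, 0, 0]]
  ],
  "force": 50
}}

```text
time: 2.07
tcp_pos: [0.447, -0.3908, 0.0124]
tcp_rot: [0.0, 0.997, -0.073, 0.0]
force: [0.5, 0.4, -0.2]
width: 0.064
finger_force: 0.0
```

Request:
{"fn": "servo_tool", "kwargs": {
  "targets": [
    [[1, 0, 0, 0, 0, 0, 0], [1, 0, 0, 0, 0, 0, 0], [1, 0, 0, 0, 0, 0, 0]]
  ]
}}

```text
time: 2.32
tcp_pos: [0.4467, -0.3906, 0.0118]
tcp_rot: [0.0, 0.997, -0.073, 0.0]
force: [0.2, 0.4, -0.1]
width: 0.0438
finger_force: 0.0
```

Request:
{"fn": "servo_tool", "kwargs": {
  "targets": [
    [[1, 0, 0, 0, 0, 0, 0], [1, 0, 0, 0, 0, 0, 0], [1, 0, 0, 0, 0, 0, 0], [1, 0, 0, 0, 0, 0, 0], [1, 0, 0, 0, 0, 0, 0]]
  ]
}}

```text
time: 2.73
tcp_pos: [0.4466, -0.3905, 0.0117]
tcp_rot: [-0.0, 0.997, -0.073, -0.0]
force: [-0.4, -0.4, -0.4]
width: 0.0256
finger_force: 50.0
```

Request:
{"fn": "servo_tool", "kwargs": {
  "targets": [
    [[1, 0, 0, -1, 0, 0, 0], [1, 0, 0, -2, 0, 0, 0], [1, 0, 0, -2, 0, 0, 0], [1, 0, 0, -2, 0, 0, 0], [1, 0, 0, 0, 0, 0, 0]]
  ]
}}

```text
time: 3.15
tcp_pos: [0.4484, -0.392, 0.0854]
tcp_rot: [0.002, 0.997, -0.073, 0.002]
force: [1.4, -1.1, -3.0]
width: 0.0248
finger_force: 50.0
```

```bash
python3 - <<'E'
from h import *
o,im=snap('wrist','w2'); print(o['tcp_pos'],o['tcp_rot'],o['finger_force'],o['width'],o['wrist_torque'])
np.save('w2.npy',np.r_[o['tcp_pos'],o['tcp_rot']])
E
```

```text
[ 0.4483697  -0.39196604  0.0854318 ] [ 0.00170552  0.99732905 -0.07298615  0.00221005] 49.999088644981384 0.024810809157056697 [-0.03162139  0.02562215 -0.02167075]
```

View pics/w2.png

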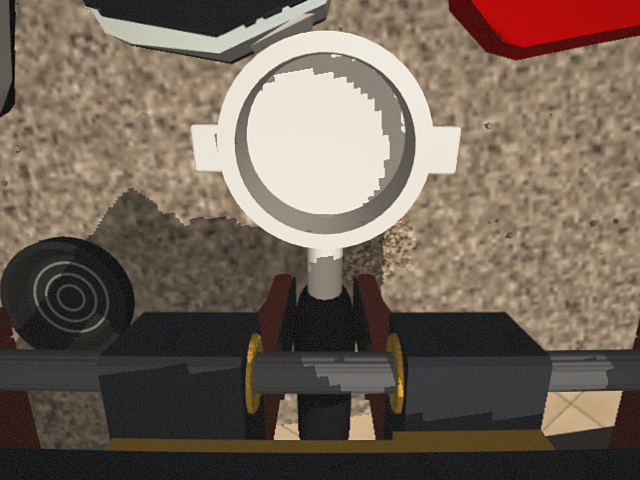

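```bash
python3 - <<'E'
from h import *
a=np.load('w2.npy'); o=dict(tcp_pos=a[:3],tcp_rot=a[3:])
im=cv2.imread('pics/w2.png'); m=(im.min(2)>150).astype('u1')*255; m[:,:190]=0;m[:,465:]=0
c=max(cv2.findContours(m,0,2)[0],key=cv2.contourArea); 
print('head in plane tcp+.052',plane('wrist',(325,140),a[2]+.052,o), 'expected', a[:3]+np.array([.066*np.cos(.146),-.066*np.sin(.146),.052]))
go(.38,-.25,.19,-.141,3.5)
E
```

```text
head in plane tcp+.052 [[ 0.51557587 -0.40121012  0.1374318 ]] expected [ 0.51366753 -0.40156784  0.1374318 ]
rows 6 pos [ 0.4477 -0.3914  0.0837] yaw -0.146
[-1.45, -2.16, -1.78] [0.0, -0.001, -0.001]
[-1.45, -2.17, -1.78] [0.0, -0.001, -0.001]
[-1.45, -2.17, -1.78] [0.0, -0.001, -0.001]
[-1.45, -2.17, -1.78] [0.0, -0.001, -0.001]
[-1.45, -2.17, -1.78] [0.0, -0.001, -0.001]
[-1.45, -2.17, -1.77] [0.0, -0.001, -0.001]
```

Request:
{"fn": "servo_tool", "kwargs": {
  "targets": [
    [[1, -1, -1.5, -2, 0, 0, 0], [1, -1.5, -2.3, -2.2, 0, 0, 0], [1, -1.6, -2.3, -2.2, 0, 0, 0], [1, -1.6, -2.3, -2.2, 0, 0, 0], [1, -1.6, -2.3, -2, 0, 0, 0]]
  ]
}}

```text
time: 3.62
tcp_pos: [0.3886, -0.2724, 0.1872]
tcp_rot: [-0.001, 0.997, -0.073, -0.001]
force: [0.8, 0.7, -2.6]
width: 0.0253
finger_force: 50.0
```

Request:
{"fn": "servo_tool", "kwargs": {
  "targets": [
    [[1, -1.2, -3, 0, 0, 0, 0], [1, -0.5, -3.7, 0, 0, 0, -0.03], [1, -0.4, -3.7, 0, 0, 0, -0.03], [1, -0.3, -3.7, 0, 0, 0, -0.03], [1, -0.2, -3.7, 0, 0, 0, -0.03]]
  ]
}}

```text
time: 4.03
tcp_pos: [0.3823, -0.0921, 0.1868]
tcp_rot: [-0.0, 1.0, -0.013, -0.001]
force: [0.7, -0.5, -2.9]
width: 0.0253
finger_force: 50.0
```

Request:
{"fn": "servo_tool", "kwargs": {
  "targets": [
    [[1, -0.1, -3.7, 0, 0, 0, -0.03], [1, 0, -3.7, 0, 0, 0, -0.03], [1, 0.1, -3.7, 0, 0, 0, -0.03], [1, 0.2, -3.7, 0, 0, 0, -0.03], [1, 0.3, -3.7, 0, 0, 0, -0.03]]
  ]
}}

```text
time: 4.45
tcp_pos: [0.381, 0.0929, 0.1868]
tcp_rot: [0.0, 0.998, 0.063, -0.001]
force: [0.5, -0.4, -3.5]
width: 0.0252
finger_force: 50.0
```

Request:
{"fn": "servo_tool", "kwargs": {
  "targets": [
    [[1, 0.4, -3.7, 0, 0, 0, -0.03], [1, 0.5, -3.7, 0, 0, 0, -0.03], [1, 0.6, -3.7, 0, 0, 0, -0.03], [1, 0.5, -2, 0, 0, 0, -0.03], [1, 0, 0, 0, 0, 0, 0]]
  ]
}}

```text
time: 4.87
tcp_pos: [0.3805, 0.2274, 0.1868]
tcp_rot: [-0.0, 0.992, 0.124, -0.0]
force: [-0.2, -0.0, -3.2]
width: 0.0251
finger_force: 50.0
```

Request:
{"fn": "servo_tool", "kwargs": {
  "targets": [
    [[1, 0, 0, 0, 0, 0, 0], [1, 0, 0, 0, 0, 0, 0]]
  ]
}}

```text
time: 5.03
tcp_pos: [0.3798, 0.2232, 0.1867]
tcp_rot: [0.001, 0.993, 0.122, -0.001]
force: [0.2, -0.4, -3.3]
width: 0.025
finger_force: 50.0
```

```bash
python3 - <<'E'
from h import *
o,im=snap('wrist','w3'); print(o['tcp_pos'],o['tcp_rot'],o['finger_force'],o['width'],o['dq'].round(3))
np.save('w3.npy',np.r_[o['tcp_pos'],o['tcp_rot']])
E
```

```text
[0.37977182 0.2232268  0.18668452] [ 5.51448186e-04  9.92568686e-01  1.21679004e-01 -1.14885698e-03] 49.99919235706329 0.025028854332987283 [-0.021 -0.012  0.004 -0.     0.003  0.001]
```

View pics/w3.png

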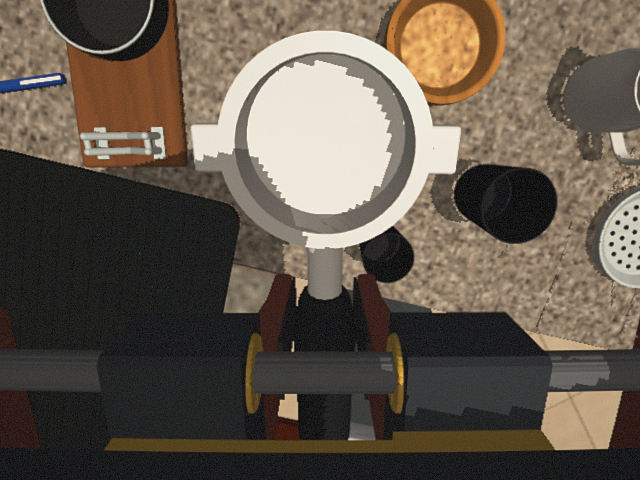

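Request:
{"fn": "servo_tool", "kwargs": {
  "targets": [
    [[1, 2, 0, 0, 0, 0, 0], [1, 3, 0, 0, 0, 0, 0], [1, 2, 0, 0, 0, 0, 0], [1, 0, 0, 0, 0, 0, 0], [1, 0, 0, 0, 0, 0, 0]]
  ]
}}

```text
time: 5.5
tcp_pos: [0.4491, 0.2396, 0.1872]
tcp_rot: [0.0, 0.993, 0.12, -0.001]
force: [-0.2, -0.7, -3.5]
width: 0.0251
finger_force: 50.0
```

```bash
python3 - <<'E'
from h import *
o,im=snap('wrist','w4'); print(o['tcp_pos'],o['tcp_rot'],o['finger_force'],o['width'],o['dq'].round(3))
np.save('w4.npy',np.r_[o['tcp_pos'],o['tcp_rot']])
c=im[0:280,0:220,::-1]; cv2.imwrite('pics/w4c.png',cv2.resize(c,None,fx=2.1,fy=2.1,interpolation=cv2.INTER_CUBIC))
E
```

```text
[0.44908876 0.23956346 0.18719716] [ 2.07549323e-04  9.92732531e-01  1.20340436e-01 -5.09112850e-04] 49.99911546707153 0.025107119441420002 [ 0.012 -0.017  0.044  0.003  0.01   0.002]
```

View pics/w4c.png

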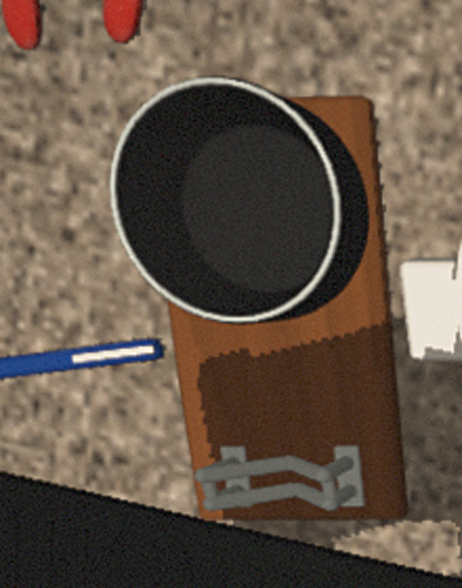

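```bash
python3 - <<'E'
from h import *
a=np.load('w4.npy'); o=dict(tcp_pos=a[:3],tcp_rot=a[3:])
im=cv2.imread('pics/w4.png'); hsv=cv2.cvtColor(im,cv2.COLOR_BGR2HSV)
m=((hsv[...,2]>120)&(hsv[...,1]<50)).astype('u1')*255; r=np.zeros_like(m); r[30:160,45:168]=m[30:160,45:168]
ys,xs=np.nonzero(r)
# keep ring pixels: radial distance close to rough ellipse
e=((107.6,95.2),(106,117),0)
for _ in range(3):
    P=np.c_[xs,ys].astype('f4'); th=np.deg2rad(e[2]); d=P-e[0]; q=np.hypot((d@[np.cos(th),np.sin(th)])/(e[1][0]/2),(d@[-np.sin(th),np.cos(th)])/(e[1][1]/2))
    k=abs(q-1)<(.08 if _==0 else .05); e=cv2.fitEllipse(P[k]); print(e,k.sum())
w=plane('wrist',e[0],.04,o)[0]; print('well',w)
rr=cv2.ellipse2Poly((0,0),(100,100),0,0,330,30)
th=np.deg2rad(e[2]); pts=np.array([e[0]+np.array([[np.cos(th),-np.sin(th)],[np.sin(th),np.cos(th)]])@(p/100*np.array(e[1])/2) for p in rr])
W=plane('wrist',pts,.04,o)[:,:2]; print('fit c',W[:12].mean(0),'r',np.linalg.norm(W-W[:12].mean(0),axis=1).round(4))
B=plane('wrist',[(177.5,46.5),(193,246),(97.5,247)],.012,o); print(B)
d=B[0]-B[1]; print('len',np.linalg.norm(d),'yaw',np.arctan2(d[1],d[0])); d=B[2]-B[1]; print('wid',np.linalg.norm(d),np.arctan2(-d[0],d[1]))
E
```

```text
((106.60504913330078, 94.75526428222656), (103.4737777709961, 117.26386260986328), 150.4129180908203) 929
((106.50676727294922, 94.75901794433594), (103.15354919433594, 117.47505187988281), 149.30982971191406) 1010
((106.50676727294922, 94.75901794433594), (103.15354919433594, 117.47505187988281), 149.30982971191406) 1010
well [0.50729728 0.42251848 0.04      ]
fit c [0.50670433 0.42261047] r [0.0411 0.0409 0.0407 0.0403 0.0402 0.0403 0.0403 0.0408 0.0411 0.0412
 0.0415 0.0414]
[[0.55590596 0.38609519 0.012     ]
 [0.39631799 0.34767544 0.012     ]
 [0.37465933 0.43180848 0.012     ]]
len 0.16414749124519148 yaw 0.23624777031703034
wid 0.08687614366570222 0.2519625015275789
```

```bash
python3 -c "
from h import *
go(.439,.405,.12,.24,3.5)"
```

```text
rows 6 pos [0.448  0.2394 0.1871] yaw 0.242
[0.52, -2.72, 1.12] [0.0, 0.0, 0.0]
[0.52, -2.72, 1.12] [0.0, 0.0, 0.0]
[0.52, -2.72, 1.12] [0.0, 0.0, 0.0]
[0.51, -2.72, 1.12] [0.0, 0.0, 0.0]
[0.51, -2.72, 1.12] [0.0, 0.0, 0.0]
[0.51, -2.72, 1.12] [0.0, 0.0, 0.0]
```

Request:
{"fn": "servo_tool", "kwargs": {
  "targets": [
    [[1, 0.5, -2.3, 1, 0, 0, 0], [1, 0.7, -3.5, 1.5, 0, 0, 0], [1, 0.7, -3.5, 1.5, 0, 0, 0], [1, 0.7, -3.5, 1.5, 0, 0, 0], [1, 0.5, -3, 1.2, 0, 0, 0]]
  ]
}}

```text
time: 5.97
tcp_pos: [0.4393, 0.4022, 0.1196]
tcp_rot: [0.0, 0.993, 0.121, -0.001]
force: [0.2, -1.2, -3.4]
width: 0.0253
finger_force: 50.0
```

Request:
{"fn": "servo_tool", "kwargs": {
  "targets": [
    [[1, 0, -0.5, 0, 0, 0, 0], [1, 0, 0, 0, 0, 0, 0], [1, 0, 0, 0, 0, 0, 0], [1, 0, 0, 0, 0, 0, 0]]
  ]
}}

```text
time: 6.3
tcp_pos: [0.4392, 0.405, 0.1211]
tcp_rot: [0.0, 0.993, 0.121, -0.0]
force: [-0.0, 0.5, -2.8]
width: 0.0252
finger_force: 50.0
```

```bash
python3 -c "
from h import *
go(.439,.405,.055,.24,1.5)"
```

```text
rows 5 pos [0.4392 0.405  0.1211] yaw 0.243
[-0.0, -0.0, 1.32] [0.0, 0.0, 0.001]
[-0.0, -0.0, 1.32] [0.0, 0.0, 0.001]
[-0.0, -0.0, 1.32] [0.0, 0.0, 0.001]
[-0.0, -0.0, 1.32] [0.0, 0.0, 0.001]
[-0.0, -0.0, 1.32] [0.0, 0.0, 0.001]
```

Request:
{"fn": "servo_tool", "kwargs": {
  "targets": [
    [[1, 0, 0, 2, 0, 0, 0], [1, 0, 0, 2, 0, 0, 0], [1, 0, 0, 2, 0, 0, 0], [1, 0, 0, 1.5, 0, 0, 0], [1, 0, 0, 0.8, 0, 0, 0]]
  ]
}}

```text
time: 6.72
tcp_pos: [0.4391, 0.4044, 0.0367]
tcp_rot: [0.001, 0.993, 0.121, -0.001]
force: [-0.4, -0.3, -3.0]
width: 0.0252
finger_force: 50.0
```

Request:
{"fn": "servo_tool", "kwargs": {
  "targets": [
    [[1, 0, 0, 0.4, 0, 0, 0], [1, 0, 0, 0.4, 0, 0, 0], [1, 0, 0, 0.3, 0, 0, 0], [1, 0, 0, 0, 0, 0, 0], [1, 0, 0, 0, 0, 0, 0]]
  ]
}}

```text
time: 7.13
tcp_pos: [0.4398, 0.4067, 0.0273]
tcp_rot: [-0.0, 0.993, 0.122, 0.0]
force: [0.1, -0.8, -2.9]
width: 0.025
finger_force: 50.0
```

Request:
{"fn": "servo_tool", "kwargs": {
  "targets": [
    [[1, 0, 0, 0.2, 0, 0, 0], [1, 0, 0, 0.1, 0, 0, 0], [1, 0, 0, 0, 0, 0, 0], [1, 0, 0, 0, 0, 0, 0]]
  ]
}}

```text
time: 7.47
tcp_pos: [0.4401, 0.4068, 0.025]
tcp_rot: [-0.0, 0.993, 0.122, 0.001]
force: [-0.8, -3.6, 7.1]
width: 0.0249
finger_force: 50.0
```

Request:
{"fn": "servo_tool", "kwargs": {
  "targets": [
    [[3, 0, 0, 0, 0, 0, 0], [4, 0, 0, 0, 0, 0, 0], [4, 0, 0, 0, 0, 0, 0], [5, 0, 0, 0, 0, 0, 0], [5, 0, 0, 0, 0, 0, 0]]
  ],
  "force": 20
}}

```text
time: 7.88
tcp_pos: [0.4394, 0.4066, 0.0237]
tcp_rot: [-0.0, 0.993, 0.122, 0.0]
force: [-0.7, 0.2, 0.1]
width: 0.0487
finger_force: 0.0
```

Request:
{"fn": "servo_tool", "kwargs": {
  "targets": [
    [[5, 0, 0, -1, 0, 0, 0], [5, 0, 0, -2, 0, 0, 0], [7, 0, 0, -4, 0, 0, 0], [8.7, 0, 0, -4, 0, 0, 0], [8.7, 0, 0, -4, 0, 0, 0]]
  ]
}}

```text
time: 8.3
tcp_pos: [0.439, 0.4061, 0.1756]
tcp_rot: [0.0, 0.993, 0.122, -0.0]
force: [0.4, 0.8, 0.6]
width: 0.0666
finger_force: 0.0
```

Request:
{"fn": "servo_tool", "kwargs": {
  "targets": [
    [[8.7, -1, 0.5, 0, 0, 0, 0], [8.7, 0, 0, 0, 0, 0, 0], [8.7, 0, 0, 0, 0, 0, 0]]
  ]
}}

```text
time: 8.55
tcp_pos: [0.4306, 0.3989, 0.1742]
tcp_rot: [-0.0, 0.993, 0.122, 0.0]
force: [0.4, -0.9, -1.1]
width: 0.0855
finger_force: 0.0
```

```bash
python3 - <<'E'
from h import *
o,im=snap('wrist','w5'); print(o['tcp_pos'],o['tcp_rot'],o['width'],o['dq'].round(3))
np.save('w5.npy',np.r_[o['tcp_pos'],o['tcp_rot']])
E
```

```text
[0.43055348 0.39893645 0.17418616] [-8.05158006e-05  9.92577436e-01  1.21614219e-01  9.68956253e-05] 0.08553261296669071 [-0.002  0.038  0.002  0.    -0.007 -0.001]
```

View pics/w5.png

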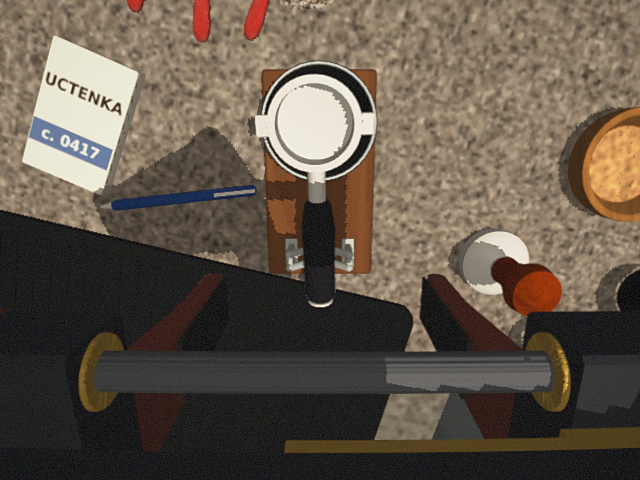

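```bash
python3 - <<'E'
from h import *
a=np.load('w5.npy'); o=dict(tcp_pos=a[:3],tcp_rot=a[3:])
print('head',plane('wrist',(316,122),.076,o)); im=cv2.imread('pics/w5.png'); g=im.max(2)
for v in (205,215,225): r=[u for u in range(295,345) if g[v,u]<60]; print(v,plane('wrist',((r[0]+r[-1])/2,v),.044,o), r[0],r[-1])
print('tamper',plane('wrist',(496,263),.03,o),plane('wrist',(532,286),.086,o))
go(.40,.20,.2,.1)
E
```

```text
head [[0.50490197 0.42348882 0.076     ]]
205 [[0.44782964 0.40950443 0.044     ]] 304 330
215 [[0.44051398 0.40733514 0.044     ]] 303 332
225 [[0.43310387 0.40513803 0.044     ]] 302 334
tamper [[0.43424829 0.25516704 0.03      ]] [[0.43625123 0.25459597 0.086     ]]
rows 6 pos [0.4305 0.3988 0.1732] yaw 0.244
[-1.29, 3.09, -0.44] [0.0, 0.0, 0.024]
[-1.22, 3.12, -0.44] [0.0, 0.0, 0.024]
[-1.14, 3.15, -0.44] [0.0, 0.0, 0.024]
[-1.07, 3.18, -0.44] [0.0, 0.0, 0.024]
[-0.99, 3.2, -0.44] [0.0, 0.0, 0.024]
[-0.91, 3.23, -0.45] [0.0, 0.0, 0.024]
```

Request:
{"fn": "servo_tool", "kwargs": {
  "targets": [
    [[8.7, -1.2, 3.1, -0.4, 0, 0, 0.024], [8.7, -1.2, 3.1, -0.5, 0, 0, 0.024], [8.7, -1.1, 3.1, -0.5, 0, 0, 0.024], [8.7, -1.1, 3.2, -0.4, 0, 0, 0.024], [8.7, -1, 3.2, -0.4, 0, 0, 0.024]]
  ]
}}

```text
time: 9.02
tcp_pos: [0.4054, 0.2327, 0.1943]
tcp_rot: [0.001, 0.998, 0.062, -0.001]
force: [-0.4, -1.1, 0.1]
width: 0.0872
finger_force: 0.0
```

Request:
{"fn": "servo_tool", "kwargs": {
  "targets": [
    [[8.7, -0.9, 3.2, -0.4, 0, 0, 0.024], [8.7, 0, 0, 0, 0, 0, 0], [8.7, 0, 0, 0, 0, 0, 0]]
  ]
}}

```text
time: 9.27
tcp_pos: [0.4011, 0.2002, 0.1988]
tcp_rot: [0.0, 0.999, 0.049, -0.001]
force: [0.2, 0.7, -0.3]
width: 0.087
finger_force: 0.0
```

```bash
python3 - <<'E'
from h import *
o,im=snap('wrist','w6'); print(o['tcp_pos'],o['tcp_rot'],o['width'],o['dq'].round(3))
np.save('w6.npy',np.r_[o['tcp_pos'],o['tcp_rot']])
E
```

```text
[0.40111579 0.20021341 0.19884186] [ 3.06222421e-04  9.98815799e-01  4.86416073e-02 -9.48182994e-04] 0.08695439702450157 [ 0.037  0.018 -0.036  0.007 -0.005  0.007]
```

View pics/w6.png

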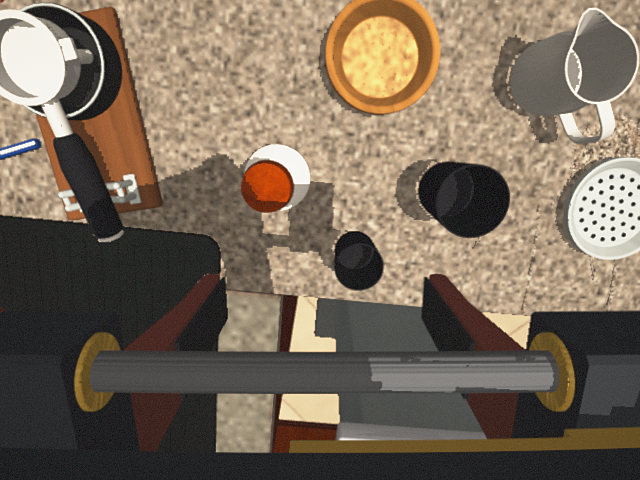

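```bash
cat >> h.py <<'E'
def ell(mask,box):
    u0,u1,v0,v1=box; s=np.zeros(mask.shape,'u1'); s[v0:v1,u0:u1]=mask[v0:v1,u0:u1]*255
    s=cv2.morphologyEx(s,cv2.MORPH_OPEN,np.ones((3,3)))
    c=max(cv2.findContours(s,0,2)[0],key=cv2.contourArea); return cv2.fitEllipse(cv2.convexHull(c)),c
def ld(n):
    a=np.load(n+'.npy'); return dict(tcp_pos=a[:3],tcp_rot=a[3:]),cv2.imread(f'pics/{n}.png')
E
python3 - <<'E'
from h import *
o,im=ld('w6'); H,S,V=[x.astype(int) for x in cv2.split(cv2.cvtColor(im,cv2.COLOR_BGR2HSV))]
red=((H<12)&(S>150)&(V>60)); e,_=ell(red,(230,310,145,215)); print('handle top',e,plane('wrist',e[0],.078,o))
w=((S<25)&(V>170)); e,c=ell(w,(240,315,140,212)); x=c.reshape(-1,2); print('base bbox',x.min(0),x.max(0),plane('wrist',e[0],.03,o),e)
org=((S>120)&(V>80)); e,_=ell(org,(320,445,0,118)); print('seat',e,plane('wrist',e[0],.024,o))
cup=(V<50); e,c=ell(cup,(416,515,155,242)); x=c.reshape(-1,2); print('cup',x.min(0),x.max(0),e)
E
```

```text
handle top ((266.5569763183594, 186.1863250732422), (51.04884719848633, 51.57126998901367), 79.74002075195312) [[0.43113359 0.24526746 0.078     ]]
base bbox [253 145] [309 183] [[0.44316964 0.24007995 0.03      ]] ((281.8664855957031, 165.02638244628906), (37.33233642578125, 59.66911697387695), 115.84700775146484)
seat ((382.04998779296875, 52.178558349609375), (114.83155822753906, 123.8198013305664), 14.199661254882812) [[0.5384405  0.16818751 0.024     ]]
cup [419 162] [508 236] ((464.2722473144531, 197.1814727783203), (73.83275604248047, 91.44886016845703), 106.22199249267578)
```

```bash
python3 - <<'E'
from h import *
o,im=ld('w6'); print('base',plane('wrist',(275,179),.03,o)); 
for z in(.07,.078,.086): print(plane('wrist',(266.6,186.2),z,o))
o5,im5=ld('w5'); 
for X in [(.431,.246,.03),(.435,.255,.03),(.431,.246,.08)]: print(X,proj('wrist',X,o5).round(),proj('wrist',X,o).round())
print('top',proj('top',[(.431,.246,.08),(.431,.246,.03),(.5384,.168,.02)]))
print('seat w5',proj('wrist',(.538,.168,.024),o5))
E
```

```text
base [[0.43113246 0.24497692 0.03      ]]
[[0.43001563 0.24629665 0.07      ]]
[[0.43112674 0.24523613 0.078     ]]
[[0.43223785 0.24417562 0.086     ]]
(0.431, 0.246, 0.03) [[505. 269.]] [[274. 179.]]
(0.435, 0.255, 0.03) [[497. 262.]] [[263. 173.]]
(0.431, 0.246, 0.08) [[536. 292.]] [[265. 187.]]
top [[227.63673005 281.32093458]
 [230.60144116 282.82641564]
 [257.90440527 246.99455384]]
seat w5 [[638.15746856 165.13703607]]
```

```bash
python3 -c "
from h import *
go(.4312,.2452,.12,.1)"
```

```text
rows 3 pos [0.4016 0.2012 0.199 ] yaw 0.099
[1.13, -1.36, 2.63] [0.0, 0.0, -0.0]
[1.13, -1.36, 2.63] [0.0, 0.0, -0.0]
[1.13, -1.36, 2.63] [0.0, 0.0, -0.0]
```

Request:
{"fn": "servo_tool", "kwargs": {
  "targets": [
    [[8.7, 1.1, -1.4, 2.6, 0, 0, 0], [8.7, 1.1, -1.4, 2.6, 0, 0, 0], [8.7, 1.2, -1.3, 2.6, 0, 0, 0], [8.7, 0, 0, 0, 0, 0, 0], [8.7, 0, 0, 0, 0, 0, 0]]
  ]
}}

```text
time: 9.73
tcp_pos: [0.4303, 0.2464, 0.1196]
tcp_rot: [0.001, 0.999, 0.051, -0.002]
force: [-0.7, 0.1, -0.1]
width: 0.0871
finger_force: 0.0
```

Request:
{"fn": "servo_tool", "kwargs": {
  "targets": [
    [[8.7, 0, 0, 3, 0, 0, 0], [8.7, 0, 0, 3, 0, 0, 0], [7, 0, 0, 2, 0, 0, 0], [5, 0, 0, 0, 0, 0, 0], [5, 0, 0, 0, 0, 0, 0]]
  ]
}}

```text
time: 10.15
tcp_pos: [0.4309, 0.2456, 0.0422]
tcp_rot: [0.0, 0.999, 0.05, -0.001]
force: [-0.7, 0.1, 1.2]
width: 0.0707
finger_force: 0.0
```

```bash
python3 -c "
from h import *
go(.4312,.2452,.04,.1);print(get_obs()['width'])"
```

```text
rows 1 pos [0.4309 0.2456 0.0422] yaw 0.1
[0.02, 0.04, 0.22] [0.0, 0.001, 0.0]
0.07072219317903074
```

Request:
{"fn": "servo_tool", "kwargs": {
  "targets": [
    [[2, 0, 0, 0.1, 0, 0, 0], [2, 0, 0, 0, 0, 0, 0], [2, 0, 0, 0, 0, 0, 0], [2, 0, 0, 0, 0, 0, 0], [2, 0, 0, 0, 0, 0, 0]]
  ],
  "force": 35
}}

```text
time: 10.57
tcp_pos: [0.4318, 0.2458, 0.0416]
tcp_rot: [-0.0, 0.999, 0.05, 0.001]
force: [-0.7, -0.1, 4.7]
width: 0.0389
finger_force: 35.0
```

Request:
{"fn": "servo_tool", "kwargs": {
  "targets": [
    [[2, 0, 0, 0, 0, 0, 0], [2, 0, 0, 0, 0, 0, 0], [2, 0, 0, 0, 0, 0, 0]]
  ]
}}

```text
time: 10.82
tcp_pos: [0.4318, 0.2458, 0.0416]
tcp_rot: [-0.0, 0.999, 0.05, 0.001]
force: [-0.3, -0.7, 8.9]
width: 0.0389
finger_force: 35.0
```

Request:
{"fn": "servo_tool", "kwargs": {
  "targets": [
    [[2, 0, 0, -0.5, 0, 0, 0], [2, 0, 0, -1.5, 0, 0, 0], [2, 0, 0, -2.5, 0, 0, 0], [2, 0, 0, -2.5, 0, 0, 0], [2, 0, 0, 0, 0, 0, 0]]
  ]
}}

```text
time: 11.23
tcp_pos: [0.4332, 0.2467, 0.1142]
tcp_rot: [-0.001, 0.999, 0.05, 0.003]
force: [1.0, -0.0, -4.5]
width: 0.0384
finger_force: 35.0
```

```bash
python3 -c "
from h import *
go(.538,.168,.11,.1,3.5)"
```

```text
rows 4 pos [0.4332 0.2467 0.1142] yaw 0.1
[2.41, 2.22, 0.11] [-0.001, -0.001, -0.0]
[2.41, 2.22, 0.11] [-0.001, -0.001, -0.0]
[2.41, 2.22, 0.11] [-0.001, -0.001, -0.0]
[2.41, 2.22, 0.11] [-0.001, -0.001, -0.0]
```

Request:
{"fn": "servo_tool", "kwargs": {
  "targets": [
    [[2, 0.5, 2, 0, 0, 0, 0], [2, 0.7, 3, 0, 0, 0, 0], [2, 0.7, 2.9, 0, 0, 0, 0], [2, 0, 0, 0, 0, 0, 0], [2, 0, 0, 0, 0, 0, 0]]
  ]
}}

```text
time: 11.65
tcp_pos: [0.4576, 0.1675, 0.1098]
tcp_rot: [0.0, 0.999, 0.048, -0.001]
force: [-0.2, -0.1, -5.0]
width: 0.0386
finger_force: 35.0
```

```bash
python3 - <<'E'
from h import *
o,im=snap('wrist','w7'); np.save('w7.npy',np.r_[o['tcp_pos'],o['tcp_rot']]); o,im=ld('w7'); print(o['tcp_pos'])
H,S,V=[x.astype(int) for x in cv2.split(cv2.cvtColor(im,cv2.COLOR_BGR2HSV))]
print(proj('wrist',(.538,.168,.024),o))
c=proj('wrist',(.538,.168,.024),o)[0].astype(int); b=(max(c[0]-100,0),c[0]+100,max(c[1]-100,0),c[1]+85)
e,_=ell((H>8)&(H<25)&(S>120)&(V>80),b); print(e,b,plane('wrist',e[0],.024,o)); go(.538,.168,.11,.1,3.5)
E
```

```text
[0.45761267 0.16752295 0.10975737]
[[337.41046582 117.41019371]]
((337.94384765625, 114.73265838623047), (150.98231506347656, 156.68603515625), 6.365914821624756) (np.int64(237), np.int64(437), np.int64(17), np.int64(202)) [[0.5395713  0.16784227 0.024     ]]
rows 3 pos [0.4574 0.1684 0.1099] yaw 0.098
[2.67, 0.28, -0.01] [0.0, 0.001, -0.001]
[2.67, 0.28, -0.01] [0.0, 0.001, -0.001]
[2.67, 0.28, -0.01] [0.0, 0.001, -0.001]
```

Request:
{"fn": "servo_tool", "kwargs": {
  "targets": [
    [[2, 2, 0.2, 0, 0, 0, 0], [2, 3.2, 0.4, 0, 0, 0, 0], [2, 3, 0.3, 0, 0, 0, 0], [2, 0, 0, 0, 0, 0, 0], [2, 0, 0, 0, 0, 0, 0]]
  ]
}}

```text
time: 12.12
tcp_pos: [0.5413, 0.1691, 0.11]
tcp_rot: [-0.0, 0.999, 0.05, 0.0]
force: [-0.8, -0.2, -5.4]
width: 0.0384
finger_force: 35.0
```

```bash
python3 -c "
from h import *
go(.54,.168,.055,.1,1.5)"
```

```text
rows 4 pos [0.5413 0.1691 0.11  ] yaw 0.1
[-0.03, 0.02, 1.38] [-0.0, -0.0, 0.0]
[-0.03, 0.02, 1.38] [-0.0, -0.0, 0.0]
[-0.03, 0.02, 1.38] [-0.0, -0.0, 0.0]
[-0.03, 0.02, 1.38] [-0.0, -0.0, 0.0]
```

Request:
{"fn": "servo_tool", "kwargs": {
  "targets": [
    [[2, -0.1, 0.1, 2, 0, 0, 0], [2, 0, 0, 1.7, 0, 0, 0], [2, 0, 0, 1.2, 0, 0, 0], [2, 0, 0, 0.5, 0, 0, 0], [2, 0, 0, 0.3, 0, 0, 0]]
  ]
}}

```text
time: 12.53
tcp_pos: [0.5383, 0.1673, 0.0526]
tcp_rot: [0.0, 0.999, 0.05, -0.001]
force: [1.1, -0.5, -5.5]
width: 0.0389
finger_force: 35.0
```

Request:
{"fn": "servo_tool", "kwargs": {
  "targets": [
    [[2, 0, 0, 0.3, 0, 0, 0], [2, 0, 0, 0.2, 0, 0, 0], [2, 0, 0, 0, 0, 0, 0]]
  ]
}}

```text
time: 12.78
tcp_pos: [0.5398, 0.1672, 0.0489]
tcp_rot: [-0.0, 0.999, 0.05, 0.0]
force: [-0.4, -0.9, -4.9]
width: 0.0383
finger_force: 35.0
```

Request:
{"fn": "servo_tool", "kwargs": {
  "targets": [
    [[2, 0, 0, 0.15, 0, 0, 0], [2, 0, 0, 0.1, 0, 0, 0], [2, 0, 0, 0, 0, 0, 0]]
  ]
}}

```text
time: 13.03
tcp_pos: [0.5402, 0.1672, 0.0476]
tcp_rot: [-0.0, 0.999, 0.05, 0.001]
force: [-2.4, -1.8, 5.1]
width: 0.0387
finger_force: 35.0
```

Request:
{"fn": "servo_tool", "kwargs": {
  "targets": [
    [[5, 0, 0, 0, 0, 0, 0], [6, 0, 0, 0, 0, 0, 0], [6, 0, 0, 0, 0, 0, 0], [6, 0, 0, 0, 0, 0, 0], [8, 0, 0, -1, 0, 0, 0]]
  ],
  "force": 20
}}

```text
time: 13.45
tcp_pos: [0.5386, 0.1667, 0.0552]
tcp_rot: [0.0, 0.999, 0.05, -0.001]
force: [-1.4, -0.3, -0.4]
width: 0.0635
finger_force: 0.0
```

Request:
{"fn": "servo_tool", "kwargs": {
  "targets": [
    [[8.7, 0, 0, -3, 0, 0, 0], [8.7, 0, 0, -4, 0, 0, 0], [8.7, 0, 0, -4, 0, 0, 0], [8.7, 0, 0, -3, 0, 0, 0], [8.7, 0, 0, 0, 0, 0, 0]]
  ]
}}

```text
time: 13.87
tcp_pos: [0.5435, 0.1681, 0.2035]
tcp_rot: [-0.001, 0.999, 0.05, 0.006]
force: [0.7, 1.1, 0.3]
width: 0.0869
finger_force: 0.0
```

```bash
python3 - <<'E'
from h import *
o,im=ld('w6'); print('cup',plane('wrist',(470,199),.07,o),'small',plane('wrist',(364,265),.055,o)); print(get_obs()['time'])
go(.37,.06,.20,.0)
E
```

```text
cup [[0.43528057 0.09483253 0.07      ]] small [[0.3713875  0.16527987 0.055     ]]
13.8667
rows 6 pos [0.5435 0.1681 0.2035] yaw 0.1
[-3.06, 1.51, 0.02] [-0.0, -0.002, 0.017]
[-3.03, 1.56, 0.03] [-0.0, -0.002, 0.017]
[-3.0, 1.61, 0.03] [-0.0, -0.002, 0.017]
[-2.98, 1.66, 0.04] [-0.0, -0.002, 0.017]
[-2.95, 1.7, 0.05] [-0.0, -0.002, 0.017]
[-2.92, 1.75, 0.05] [-0.0, -0.002, 0.017]
```

Request:
{"fn": "servo_tool", "kwargs": {
  "targets": [
    [[8.7, -3, 2.1, 0, 0, 0, 0.02], [8.7, -3, 2.2, 0, 0, 0, 0.02], [8.7, -3, 2.2, 0, 0, 0, 0.02], [8.7, -3, 2.3, 0, 0, 0, 0.02], [8.7, -2.9, 2.3, 0, 0, 0, 0.02]]
  ]
}}

```text
time: 14.28
tcp_pos: [0.3956, 0.0465, 0.196]
tcp_rot: [0.0, 1.0, -0.0, -0.0]
force: [-0.1, -0.4, 0.3]
width: 0.0871
finger_force: 0.0
```

Request:
{"fn": "servo_tool", "kwargs": {
  "targets": [
    [[8.7, 0, 0, 0, 0, 0, 0], [8.7, 0, 0, 0, 0, 0, 0], [8.7, 0, 0, 0, 0, 0, 0]]
  ]
}}

```text
time: 14.53
tcp_pos: [0.3983, 0.0474, 0.1966]
tcp_rot: [-0.0, 1.0, -0.0, 0.001]
force: [1.0, 0.5, 0.7]
width: 0.0869
finger_force: 0.0
```

```bash
python3 - <<'E'
from h import *
o,im=snap('wrist','w8'); np.save('w8.npy',np.r_[o['tcp_pos'],o['tcp_rot']]); print(o['tcp_pos'],o['dq'].round(3))
E
```

```text
[0.39828938 0.04736201 0.19664825] [ 0.014  0.019 -0.025 -0.003  0.002 -0.   ]
```

View pics/w8.png

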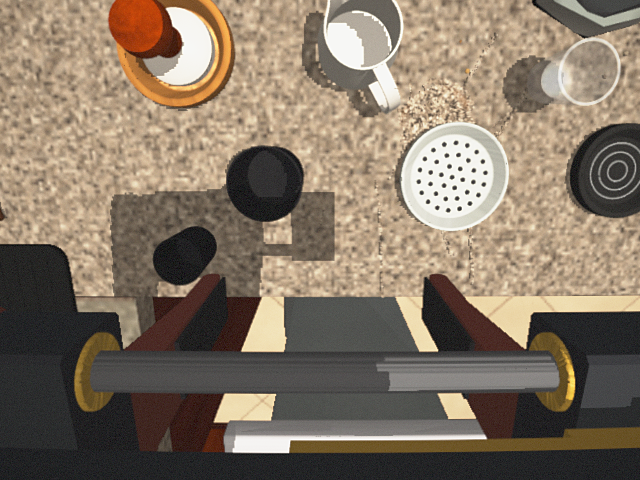

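```bash
python3 - <<'E'
from h import *
o,im=ld('w8'); H,S,V=[x.astype(int) for x in cv2.split(cv2.cvtColor(im,cv2.COLOR_BGR2HSV))]
e,c=ell(V<60,(222,308,140,226)); x=c.reshape(-1,2); print('cup',x.min(0),x.max(0),e)
r=.028; 
print('rim',plane('wrist',(265,184),.07,o), 'pred px',proj('wrist',[(.4353,.0948,.07),(.4353,.0948,0)],o))
# dark lower-left rim edge fit: take hull pts away from base
K=((S<60)&(V>150)); e,_=ell(K,(395,515,115,240)); print('tray',e,plane('wrist',e[0],.014,o))
e,_=ell(V<70,(560,640,115,225)); print('coaster',e,plane('wrist',e[0],.014,o))
E
```

```text
cup [227 147] [302 221] ((264.8089294433594, 182.3027801513672), (76.11707305908203, 77.71290588378906), 48.17704772949219)
rim [[0.43380596 0.09130528 0.07      ]] pred px [[260.14400145 181.96271712]
 [272.36259405 173.30510651]]
tray ((454.59600830078125, 175.90240478515625), (105.09146118164062, 113.15550231933594), 40.1529655456543) [[ 0.43431469 -0.06555674  0.014     ]]
coaster ((619.5857543945312, 169.71112060546875), (90.07103729248047, 104.72877502441406), 57.88309860229492) [[ 0.44050451 -0.21247772  0.014     ]]
```

```bash
python3 -c "
from h import *
go(.434,.0925,.12,0)"
```

```text
rows 3 pos [0.3987 0.0476 0.1966] yaw -0.0
[1.17, -1.49, 2.55] [-0.0, -0.001, -0.0]
[1.17, -1.49, 2.55] [-0.0, -0.001, -0.0]
[1.18, -1.5, 2.55] [-0.0, -0.001, -0.0]
```

Request:
{"fn": "servo_tool", "kwargs": {
  "targets": [
    [[8.7, 1.2, -1.5, 2, 0, 0, 0], [8.7, 1.2, -1.5, 2.7, 0, 0, 0], [8.7, 1.1, -1.5, 2.9, 0, 0, 0], [8.7, 0, 0, 0, 0, 0, 0], [8.7, 0, 0, 0, 0, 0, 0]]
  ]
}}

```text
time: 15.0
tcp_pos: [0.4321, 0.0931, 0.1186]
tcp_rot: [0.0, 1.0, 0.001, -0.002]
force: [0.5, 0.1, 0.2]
width: 0.087
finger_force: 0.0
```

```bash
python3 -c "
from h import *
go(.434,.0925,.026,0)"
```

```text
rows 3 pos [0.4321 0.0931 0.1186] yaw 0.002
[0.08, 0.02, 3.09] [0.0, 0.001, 0.001]
[0.07, 0.02, 3.09] [0.0, 0.001, 0.001]
[0.07, 0.02, 3.09] [0.0, 0.001, 0.001]
```

Request:
{"fn": "servo_tool", "kwargs": {
  "targets": [
    [[8.7, 0.1, 0, 3.3, 0, 0, 0], [8.7, 0, 0, 3.3, 0, 0, 0], [8.7, 0, 0, 2.6, 0, 0, 0], [8, 0, 0, 0, 0, 0, 0], [6, 0, 0, 0, 0, 0, 0]]
  ],
  "force": 12
}}

```text
time: 15.42
tcp_pos: [0.4334, 0.0921, 0.0288]
tcp_rot: [0.0, 1.0, -0.0, -0.001]
force: [-0.6, -0.8, 0.1]
width: 0.077
finger_force: 0.0
```

Request:
{"fn": "servo_tool", "kwargs": {
  "targets": [
    [[4, 0, 0, 0, 0, 0, 0], [4, 0, 0, 0, 0, 0, 0], [4, 0, 0, 0, 0, 0, 0], [4, 0, 0, 0, 0, 0, 0], [4, 0, 0, 0, 0, 0, 0]]
  ]
}}

```text
time: 15.83
tcp_pos: [0.435, 0.0924, 0.0298]
tcp_rot: [-0.0, 1.0, -0.0, 0.002]
force: [-0.8, -2.5, 10.6]
width: 0.0545
finger_force: 12.0
```

Request:
{"fn": "servo_tool", "kwargs": {
  "targets": [
    [[4, 0, 0, -1, 0, 0, 0], [4, 0, 0, -3, 0, 0, 0], [4, 0, 0, -4, 0, 0, 0], [4, 0, 0, -3, 0, 0, 0], [4, -0.4, 2, 0, 0, 0, 0]]
  ]
}}

```text
time: 16.25
tcp_pos: [0.434, 0.0742, 0.1443]
tcp_rot: [-0.001, 1.0, 0.001, 0.006]
force: [2.2, 0.1, -1.0]
width: 0.0544
finger_force: 12.0
```

Request:
{"fn": "servo_tool", "kwargs": {
  "targets": [
    [[4, -0.5, 3.6, 0, 0, 0, 0], [4, -0.5, 3.7, 0, 0, 0, 0], [4, -0.5, 3.7, 0, 0, 0, 0], [4, -0.5, 3.7, 0, 0, 0, 0], [4, -0.5, 3.7, 0, 0, 0, 0]]
  ]
}}

```text
time: 16.67
tcp_pos: [0.4039, -0.1132, 0.1393]
tcp_rot: [0.0, 1.0, 0.0, 0.001]
force: [0.8, -0.3, -0.0]
width: 0.0545
finger_force: 12.0
```

Request:
{"fn": "servo_tool", "kwargs": {
  "targets": [
    [[4, -0.5, 3, 0, 0, 0, 0], [4, 0, 0, 0, 0, 0, 0], [4, 0, 0, 0, 0, 0, 0], [4, 0, 0, 0, 0, 0, 0]]
  ]
}}

```text
time: 17.0
tcp_pos: [0.3993, -0.1414, 0.1387]
tcp_rot: [-0.0, 1.0, -0.001, 0.0]
force: [-0.5, 1.2, -0.4]
width: 0.0545
finger_force: 12.0
```

```bash
python3 - <<'E'
from h import *
o,im=snap('wrist','w9'); np.save('w9.npy',np.r_[o['tcp_pos'],o['tcp_rot']]); print(o['tcp_pos'],o['dq'].round(3),o['width'])
o,im=ld('w9'); V=im.max(2).astype(int); c=proj('wrist',(.441,-.221,.014),o)[0].astype(int); print(c)
cv2.imwrite('pics/w9s.png',im)
e,_=ell(V<70,(c[0]-70,c[0]+75,c[1]-75,c[1]+80)); print(e,plane('wrist',e[0],.014,o)); go(.441,-.221,.1,0)
E
```

```text
[ 0.39926484 -0.14141375  0.13866537] [ 0.029  0.005  0.003 -0.002 -0.004 -0.002] 0.05450626133131926
[435 175]
((428.2275085449219, 175.8594970703125), (111.35464477539062, 116.95232391357422), 54.18042755126953) [[ 0.44063523 -0.21601583  0.014     ]]
rows 3 pos [ 0.3994 -0.1409  0.1385] yaw 0.0
[1.39, 2.67, 1.28] [-0.0, -0.0, 0.0]
[1.39, 2.67, 1.28] [-0.0, -0.0, 0.0]
[1.39, 2.67, 1.28] [-0.0, -0.0, 0.0]
```

View pics/w9.png

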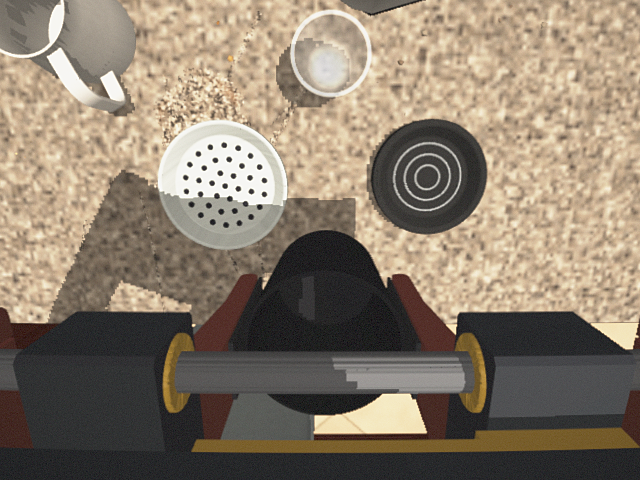

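Request:
{"fn": "servo_tool", "kwargs": {
  "targets": [
    [[4, 1, 1.7, 1, 0, 0, 0], [4, 1.6, 3, 1.5, 0, 0, 0], [4, 1.5, 3, 1.3, 0, 0, 0], [4, 0, 0, 0, 0, 0, 0], [4, 0, 0, 0, 0, 0, 0]]
  ]
}}

```text
time: 17.47
tcp_pos: [0.4409, -0.2181, 0.0994]
tcp_rot: [-0.0, 1.0, 0.0, -0.001]
force: [-0.3, 0.1, -0.5]
width: 0.0548
finger_force: 12.0
```

```bash
python3 -c "
from h import *
go(.4405,-.2175,.04,0,2)"
```

```text
rows 3 pos [ 0.4409 -0.2181  0.0994] yaw 0.0
[-0.01, -0.02, 1.98] [-0.0, 0.0, 0.0]
[-0.01, -0.02, 1.98] [-0.0, 0.0, 0.0]
[-0.01, -0.02, 1.98] [-0.0, 0.0, 0.0]
```

Request:
{"fn": "servo_tool", "kwargs": {
  "targets": [
    [[4, 0, 0, 2, 0, 0, 0], [4, 0, 0, 2, 0, 0, 0], [4, 0, 0, 1.4, 0, 0, 0], [4, 0, 0, 0.5, 0, 0, 0], [4, 0, 0, 0.2, 0, 0, 0]]
  ]
}}

```text
time: 17.88
tcp_pos: [0.4397, -0.2169, 0.0388]
tcp_rot: [-0.001, 1.0, 0.001, -0.001]
force: [-0.4, 0.1, -0.8]
width: 0.0549
finger_force: 12.0
```

Request:
{"fn": "servo_tool", "kwargs": {
  "targets": [
    [[4, 0, 0, 0.2, 0, 0, 0], [4, 0, 0, 0.1, 0, 0, 0], [4, 0, 0, 0, 0, 0, 0]]
  ]
}}

```text
time: 18.13
tcp_pos: [0.4409, -0.2186, 0.0368]
tcp_rot: [0.0, 1.0, 0.0, 0.0]
force: [-1.1, 0.0, -0.7]
width: 0.0547
finger_force: 12.0
```

Request:
{"fn": "servo_tool", "kwargs": {
  "targets": [
    [[4, 0, 0, 0.2, 0, 0, 0], [4, 0, 0, 0.1, 0, 0, 0], [4, 0, 0, 0, 0, 0, 0]]
  ]
}}

```text
time: 18.38
tcp_pos: [0.441, -0.2191, 0.0337]
tcp_rot: [0.0, 1.0, -0.0, 0.001]
force: [-0.5, -0.5, 4.1]
width: 0.0544
finger_force: 12.0
```

Request:
{"fn": "servo_tool", "kwargs": {
  "targets": [
    [[7, 0, 0, 0, 0, 0, 0], [7, 0, 0, 0, 0, 0, 0], [7, 0, 0, 0, 0, 0, 0], [7, 0, 0, -1, 0, 0, 0], [7, 0, 0, -2, 0, 0, 0]]
  ]
}}

```text
time: 18.8
tcp_pos: [0.439, -0.2179, 0.0623]
tcp_rot: [-0.001, 1.0, -0.0, -0.002]
force: [0.1, -0.1, 0.5]
width: 0.0698
finger_force: 0.0
```

Request:
{"fn": "servo_tool", "kwargs": {
  "targets": [
    [[8.7, 0, 0, -4, 0, 0, 0], [8.7, 0, 0, -4, 0, 0, 0], [8.7, 0, 0, -4, 0, 0, 0], [8.7, 0, -3.5, -1.5, 0, 0, 0], [8.7, 0, -4, 0, 0, 0, 0]]
  ]
}}

```text
time: 19.22
tcp_pos: [0.4433, -0.1453, 0.2032]
tcp_rot: [0.002, 1.0, -0.002, 0.005]
force: [1.5, -0.3, -0.4]
width: 0.0869
finger_force: 0.0
```

Request:
{"fn": "servo_tool", "kwargs": {
  "targets": [
    [[8.7, 0, -4, 0, 0, 0, 0], [8.7, 0, -4, 0, 0, 0, 0], [8.7, 0, -4, 0, 0, 0, 0], [8.7, 0, 0, 0, 0, 0, 0], [8.7, 0, 0, 0, 0, 0, 0]]
  ]
}}

```text
time: 19.63
tcp_pos: [0.4403, -0.0219, 0.1988]
tcp_rot: [0.0, 1.0, 0.002, 0.0]
force: [-0.7, -1.0, 0.8]
width: 0.0869
finger_force: 0.0
```

```bash
python3 - <<'E'
from h import *
o,im=snap('wrist','w10'); np.save('w10.npy',np.r_[o['tcp_pos'],o['tcp_rot']]); print(o['tcp_pos'],o['dq'].round(3),o['width'])
E
```

```text
[ 0.44027054 -0.02186644  0.19880095] [-0.063  0.01  -0.009 -0.008 -0.004 -0.018] 0.08687985785901113
```

View pics/w10.png

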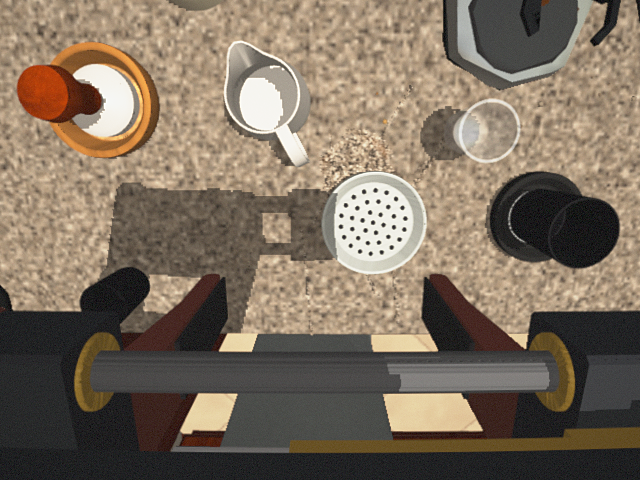

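```bash
python3 - <<'E'
from h import *
o,im=ld('w10'); H,S,V=[x.astype(int) for x in cv2.split(cv2.cvtColor(im,cv2.COLOR_BGR2HSV))]
e,_=ell((S<60)&(V>150),(315,435,165,280)); print('tray',e,plane('wrist',e[0],.014,o))
L=plane('wrist',(233,43),.075,o)[0]; C=plane('wrist',(263.5,96),.075,o)[0]; E=plane('wrist',(295,160),.063,o)[0]
print(L,C,E); d=L-E; print('yaw lip-handle',np.arctan2(d[1],d[0]),np.linalg.norm(d[:2])); print('centre from L/E',(L*58+E*38)/96)
e=[plane('wrist',p,.075,o)[0] for p in ((226,97),(300,97),(263,132),(264,64))]; print(np.round(e,4))
print('cup',plane('wrist',(584,232),.074,o),'shot',plane('wrist',(489,131),.058,o)); 
E
```

```text
tray ((375.6142883300781, 222.17568969726562), (100.58259582519531, 105.07372283935547), 20.485715866088867) [[ 0.43466825 -0.06750773  0.014     ]]
[0.57003474 0.04031002 0.075     ] [0.53620904 0.02090129 0.075     ] [0.49220902 0.00068857 0.063     ]
yaw lip-handle 0.4709048923602405 0.08733099419768461
centre from L/E [0.53922873 0.02462653 0.07025   ]
[[ 0.5356  0.0468  0.075 ]
 [ 0.5356 -0.0042  0.075 ]
 [ 0.5122  0.022   0.075 ]
 [ 0.5568  0.0199  0.075 ]]
cup [[ 0.44080981 -0.21868932  0.074     ]] shot [[ 0.51417816 -0.14395054  0.058     ]]
```

```bash
python3 -c "
from h import *
go(.536,.021,.13,.48)"
```

```text
rows 4 pos [ 0.4405 -0.0232  0.1987] yaw 0.002
[2.39, -1.1, 1.72] [0.0, -0.0, -0.119]
[2.5, -0.81, 1.72] [0.0, -0.0, -0.119]
[2.58, -0.5, 1.72] [0.0, -0.0, -0.119]
[2.62, -0.19, 1.72] [0.0, -0.0, -0.119]
```

Request:
{"fn": "servo_tool", "kwargs": {
  "targets": [
    [[8.7, 2.4, -1.1, 1.7, 0, 0, -0.12], [8.7, 2.5, -0.8, 1.7, 0, 0, -0.12], [8.7, 2.6, -0.5, 1.7, 0, 0, -0.12], [8.7, 2.6, -0.2, 1.7, 0, 0, -0.12], [8.7, 0, 0, 0, 0, 0, 0]]
  ]
}}

```text
time: 20.1
tcp_pos: [0.5388, 0.0196, 0.1275]
tcp_rot: [-0.0, 0.971, 0.24, -0.0]
force: [-1.3, -0.2, -0.0]
width: 0.0867
finger_force: 0.0
```

Request:
{"fn": "servo_tool", "kwargs": {
  "targets": [
    [[8.7, 0, 0, 0, 0, 0, 0], [8.7, 0, 0, 0, 0, 0, 0]]
  ]
}}

```text
time: 20.27
tcp_pos: [0.5354, 0.0188, 0.1302]
tcp_rot: [-0.0, 0.972, 0.236, -0.001]
force: [-0.2, -0.8, 0.0]
width: 0.087
finger_force: 0.0
```

```bash
python3 - <<'E'
from h import *
o,im=snap('wrist','w11'); np.save('w11.npy',np.r_[o['tcp_pos'],o['tcp_rot']])
go(.536,.021,.0285,.48)
cv2.imwrite('pics/w11s.png',im[60:420,120:520,::-1])
E
```

```text
rows 3 pos [0.5354 0.0189 0.1306] yaw 0.477
[0.05, -0.05, 3.4] [-0.0, 0.0, -0.001]
[0.05, -0.05, 3.4] [-0.0, 0.0, -0.001]
[0.05, -0.05, 3.4] [-0.0, 0.0, -0.001]
```

View pics/w11s.png

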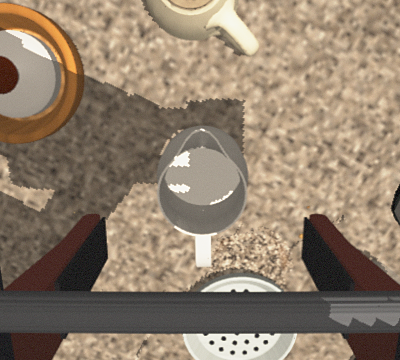

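Request:
{"fn": "servo_tool", "kwargs": {
  "targets": [
    [[8.7, 0, 0, 3.4, 0, 0, 0], [8.7, 0.1, 0, 3.4, 0, 0, 0], [8.7, 0, 0, 2.4, 0, 0, 0], [8.7, 0, 0, 1, 0, 0, 0], [8, 0, 0, 0, 0, 0, 0]]
  ],
  "force": 20
}}

```text
time: 20.73
tcp_pos: [0.5352, 0.02, 0.0271]
tcp_rot: [-0.0, 0.972, 0.237, -0.002]
force: [-0.1, 0.9, -0.2]
width: 0.083
finger_force: 0.0
```

Request:
{"fn": "servo_tool", "kwargs": {
  "targets": [
    [[5, 0, 0, 0, 0, 0, 0], [5, 0, 0, 0, 0, 0, 0], [5, 0, 0, 0, 0, 0, 0], [5, 0, 0, 0, 0, 0, 0], [5, 0, 0, 0, 0, 0, 0]]
  ]
}}

```text
time: 21.15
tcp_pos: [0.5381, 0.0207, 0.0298]
tcp_rot: [0.0, 0.971, 0.238, 0.001]
force: [-1.6, -1.4, 6.9]
width: 0.0604
finger_force: 20.1
```

Request:
{"fn": "servo_tool", "kwargs": {
  "targets": [
    [[5, 0, 0, 0, 0, 0, 0], [5, 0, 0, -1, 0, 0, 0], [5, 0, 0, -3, 0, 0, 0], [5, 0, 0, -4, 0, 0, 0], [5, 0, 0, 0, 0, 0, 0]]
  ]
}}

```text
time: 21.57
tcp_pos: [0.541, 0.0209, 0.1148]
tcp_rot: [0.001, 0.971, 0.238, 0.005]
force: [1.8, 0.1, -0.8]
width: 0.0604
finger_force: 20.0
```

```bash
python3 -c "
from h import *
go(.4345,-.067,.10,.48)"
```

```text
rows 4 pos [0.541  0.0209 0.1148] yaw 0.48
[-3.38, 0.72, 0.34] [0.001, -0.002, -0.0]
[-3.38, 0.72, 0.35] [0.001, -0.002, -0.0]
[-3.38, 0.72, 0.36] [0.001, -0.002, -0.0]
[-3.38, 0.72, 0.36] [0.001, -0.002, -0.0]
```

Request:
{"fn": "servo_tool", "kwargs": {
  "targets": [
    [[5, -2, 0.4, 0, 0, 0, 0], [5, -3.4, 0.7, 0.4, 0, 0, 0], [5, -3.4, 0.7, 0.4, 0, 0, 0], [5, -3.2, 0.7, 0.4, 0, 0, 0], [5, -1.4, 0.3, 0.2, 0, 0, 0]]
  ]
}}

```text
time: 21.98
tcp_pos: [0.4272, -0.0669, 0.0941]
tcp_rot: [-0.0, 0.971, 0.237, -0.001]
force: [-0.0, -0.3, -2.0]
width: 0.0607
finger_force: 20.0
```

Request:
{"fn": "servo_tool", "kwargs": {
  "targets": [
    [[5, 0, 0, 0, 0, 0, 0], [5, 0, 0, 0, 0, 0, 0], [5, 0, 0, 0, 0, 0, 0]]
  ]
}}

```text
time: 22.23
tcp_pos: [0.4329, -0.0658, 0.0948]
tcp_rot: [0.0, 0.971, 0.238, 0.001]
force: [0.4, 0.1, -1.9]
width: 0.0604
finger_force: 20.0
```

```bash
python3 -c "
from h import *
go(.4355,-.0665,.04,.48,2)"
```

```text
rows 3 pos [ 0.4329 -0.0658  0.0948] yaw 0.48
[0.06, 0.06, 1.83] [0.0, -0.001, -0.0]
[0.06, 0.06, 1.83] [0.0, -0.001, -0.0]
[0.07, 0.06, 1.83] [0.0, -0.001, -0.0]
```

Request:
{"fn": "servo_tool", "kwargs": {
  "targets": [
    [[5, 0.2, 0.2, 2, 0, 0, 0], [5, 0, 0, 1.8, 0, 0, 0], [5, 0, 0, 1.1, 0, 0, 0], [5, 0, 0, 0.5, 0, 0, 0], [5, 0, 0, 0.2, 0, 0, 0]]
  ]
}}

```text
time: 22.65
tcp_pos: [0.4345, -0.0662, 0.0375]
tcp_rot: [-0.0, 0.971, 0.238, -0.0]
force: [-0.5, 0.0, -1.2]
width: 0.0604
finger_force: 20.0
```

Request:
{"fn": "servo_tool", "kwargs": {
  "targets": [
    [[5, 0, 0, 0.2, 0, 0, 0], [5, 0, 0, 0.1, 0, 0, 0], [5, 0, 0, 0, 0, 0, 0]]
  ]
}}

```text
time: 22.9
tcp_pos: [0.4343, -0.0667, 0.0355]
tcp_rot: [0.0, 0.971, 0.238, 0.0]
force: [-0.4, 0.5, -1.9]
width: 0.0603
finger_force: 20.0
```

Request:
{"fn": "servo_tool", "kwargs": {
  "targets": [
    [[5, 0, 0, 0.15, 0, 0, 0], [5, 0, 0, 0.1, 0, 0, 0], [5, 0, 0, 0, 0, 0, 0]]
  ]
}}

```text
time: 23.15
tcp_pos: [0.4346, -0.0668, 0.0342]
tcp_rot: [0.0, 0.971, 0.238, 0.001]
force: [-2.7, 2.7, 16.9]
width: 0.0605
finger_force: 20.2
```

Contact; release, retreat and check all four.

Request:
{"fn": "servo_tool", "kwargs": {
  "targets": [
    [[7.5, 0, 0, 0, 0, 0, 0], [7.5, 0, 0, 0, 0, 0, 0], [7.5, 0, 0, 0, 0, 0, 0], [7.5, 0, 0, -1, 0, 0, 0], [7.5, 0, 0, -2, 0, 0, 0]]
  ]
}}

```text
time: 23.57
tcp_pos: [0.4322, -0.0666, 0.062]
tcp_rot: [-0.001, 0.971, 0.238, -0.002]
force: [-0.2, 0.1, -0.1]
width: 0.0752
finger_force: 0.0
```

Request:
{"fn": "servo_tool", "kwargs": {
  "targets": [
    [[8.7, 0, 0, -4, 0, 0, 0], [8.7, 0, 0, -4, 0, 0, 0], [8.7, 0, 0, -4, 0, 0, 0], [8.7, -2, 0, -4, 0, 0, 0.1], [8.7, -2, 0, -4, 0, 0, 0.1]]
  ]
}}

```text
time: 23.98
tcp_pos: [0.3995, -0.0823, 0.2598]
tcp_rot: [0.0, 0.99, 0.138, 0.001]
force: [0.9, -0.2, -1.2]
width: 0.0871
finger_force: 0.0
```

Request:
{"fn": "servo_tool", "kwargs": {
  "targets": [
    [[8.7, 0, -2, -4, 0, 0, 0.1], [8.7, 0, -3, -4, 0, 0, 0.1], [8.7, 0, 0, 0, 0, 0, 0], [8.7, 0, 0, 0, 0, 0, 0], [8.7, 0, 0, 0, 0, 0, 0]]
  ]
}}

```text
time: 24.4
tcp_pos: [0.3896, -0.0398, 0.3276]
tcp_rot: [0.0, 0.999, 0.041, -0.0]
force: [-0.5, 0.0, -0.5]
width: 0.0868
finger_force: 0.0
```

```bash
python3 - <<'E'
from h import *
o,im=snap('wrist','w12'); np.save('w12.npy',np.r_[o['tcp_pos'],o['tcp_rot']]); print(o['tcp_pos'],o['dq'].round(3))
_,b=snap('scene','s2'); a=cv2.resize(b[140:440,130:470,::-1],(510,450))
cv2.imwrite('pics/fin.png',np.hstack([cv2.resize(im[:,:,::-1],(400,300)),cv2.resize(a,(340,300))]))
E
```

```text
[ 0.38962849 -0.03976225  0.32760157] [-0.011  0.033  0.017  0.    -0.004  0.002]
```

View pics/fin.png

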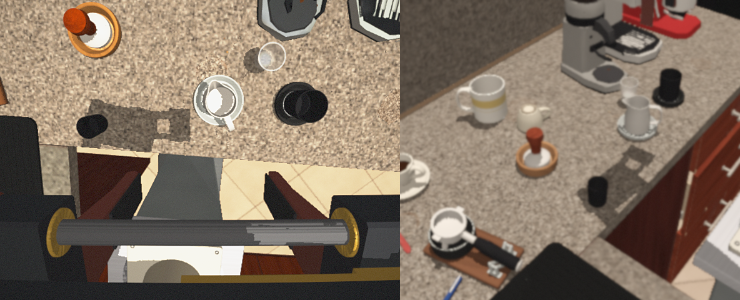

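```bash
python3 - <<'E'
from h import *
for n,b in(('w12',(90,160,5,65)),('w8',(105,180,0,60))):
    o,im=ld(n); H,S,V=[x.astype(int) for x in cv2.split(cv2.cvtColor(im,cv2.COLOR_BGR2HSV))]
    e,_=ell((H<9)&(S>150)&(V>60),b); print('handle',e,plane('wrist',e[0],.082,o))
    print('pred handle/base/jug rim',proj('wrist',[(.5395,.168,.082),(.5395,.168,.036),(.4345,-.067,.08)],o))
o,im=ld('w12'); H,S,V=[x.astype(int) for x in cv2.split(cv2.cvtColor(im,cv2.COLOR_BGR2HSV))]
e,_=ell((H>8)&(H<25)&(S>120)&(V>80),(100,205,0,100)); print('seat',e,plane('wrist',e[0],.024,o))
e,_=ell((S<40)&(V>190),(115,200,10,85)); print('tamper base',e,plane('wrist',e[0],.036,o))
print(proj('wrist',(.4345,-.067,.014),o))
E
```

```text
Traceback (most recent call last):
  File "h.py", line 36, in ell
    c=max(cv2.findContours(s,0,2)[0],key=cv2.contourArea); return cv2.fitEllipse(cv2.convexHull(c)),c
ValueError: max() iterable argument is empty
```

```bash
python3 - <<'E'
from h import *
for n,b in(('w12',(90,150,5,65)),('w8',(100,172,0,60))):
    o,im=ld(n); H,S,V=[x.astype(int) for x in cv2.split(cv2.cvtColor(im,cv2.COLOR_BGR2HSV))]
    e,_=ell((H<11)&(S>140)&(V>60),b); print('handle',e,plane('wrist',e[0],.082,o))
    print('pred handle/base/jug rim',proj('wrist',[(.5395,.168,.082),(.5395,.168,.036),(.4345,-.067,.08)],o))
    e,_=ell((S<40)&(V>190),(b[0]+20,b[1]+70,b[2]+10,105)); print('tamper base',e,plane('wrist',e[0],.036,o))
E
```

```text
handle ((124.1338882446289, 34.721893310546875), (38.7739372253418, 51.69183349609375), 121.84864807128906) [[0.53802087 0.16486814 0.082     ]]
pred handle/base/jug rim [[120.85723711  32.83415355]
 [142.15832526  43.5221402 ]
 [354.86537696 162.94373739]]
tamper base ((150.8157958984375, 47.91030502319336), (49.616607666015625, 55.81281280517578), 157.61305236816406) [[0.53573846 0.158722   0.036     ]]
handle ((140.9974822998047, 25.631107330322266), (57.129371643066406, 74.12765502929688), 135.48684692382812) [[0.53784212 0.16617513 0.082     ]]
pred handle/base/jug rim [[137.95965081  22.90765884]
 [165.55351213  39.6202791 ]
 [486.36878816 184.78263922]]
tamper base ((177.45706176757812, 46.564849853515625), (67.08444213867188, 75.8599853515625), 172.1985626220703) [[0.53447736 0.15930515 0.036     ]]
```

```bash
python3 -c "
from h import *
print(order.sign_off())"
```

```text
the job is handed in; nothing more can be done
None
```

I placed all four pieces in their holders, let go of each, and handed the job in at about 25 s of the 112 s. In the last pictures all four stood upright and the espresso cup and shot glass looked undisturbed. The sign-off gave no verdict.

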